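# Set up the lidded tea cup on the round woven mat

### The arm

A 6-joint arm with a two-finger parallel gripper is mounted at the origin on the work surface. World frame = base frame: x ahead of the robot, y to its left, z up, the work surface at z = 0. Lengths are in mm, angles in rad, forces in N, time in s.
With the tool pointing down it reaches from about 375 to 900 mm from the base axis. Payload 3.1 kg.
Tool frame: the origin (TCP) lies on the mounting face of the last link; the fingertips stand 173 mm ahead of it and the grasp point (between the pads) lies ahead of it (manip.pinch_z is the z of the grasp point in the tool frame, in mm); z points along the fingers, y is the line along which they close (so a half turn about z gives the same grasp; the last joint's range is limited). The gripper opens to 85 mm and grips with 20 to 120 N. Pads are 22 mm wide; open, the fingers measure 114 mm over their backs; the gripper's body (76 mm by 85 mm) begins 54 mm behind the grasp point. The pads swing forward as they close: fully open they stand 13 mm farther back than shut.
Start: joints at [0.957, 0.527, 1.433, -0, 1.181, -0.178], TCP at [263.794, 566.579, 404.71] pointing down, gripper open.
Joint ranges: [-3.08, 3.08], [-0.75, 2.2], [0.22, 2.44], [-1.43, 4.57], [0, 2.65], [-2.85, 2.85]. Speed limits (rad/s): [2.79, 2.79, 3.14, 3.14, 3.14, 3.14].

### API

Orientations are given as a rotation vector (axis times angle).
In Python, from bench import manip, optics gives the robot as it stands. The module is installed in compiled form; this text tells all that it offers.
- The arm moves only by the shell command python3 -m creep 'ROWS' [FORCE]. ROWS is JSON, a list of rows, each an object of numbers: "claw": the finger opening in mm, from 0 to 85.4; "dx", "dy", "dz": the shift along the tool's x, y, z in mm; "wx", "wy", "wz": the turn, a rotation vector about the tool's x, y, z in degrees. In form: [{"claw": .., "dx": .., "dy": .., "dz": .., "wx": .., "wy": .., "wz": ..}, ...]. A call has 1 to 20 rows; each row is the pose to reach, as a shift and turn from the pose commanded when the call began, along the tool's axes at that moment; what a row does not reach only later rows make up. A row lasts 1/12 s, in which the tool goes at most 41.7 mm and 7.16 degrees, less where a joint would pass 70% of its speed; a pose out of reach is approached as far as the arm can. A call with a gripper value outside its range is refused whole. The fingers move at their own pace and stop on an object; FORCE is the grip in N (left out, the last holds). Time passes only in rows, so rows that repeat a pose let the fingers close. It gives the time, the measured TCP pose, the force, the opening and the grip force at its end, in the units of the state.
- manip.get_obs(): the state, without advancing time (a new reading comes with each control period).
- optics.get_image(name): name is "side" or "top"; returns a dict with "img" (480x640x3 uint8, red, green, blue), "range_z" (480x640 float32, mm along the optical axis (not along the pixel's ray), 0 where there is no reading), "intrinsics" (3x3 intrinsics, pixels), "cam_to_world" (4x4, takes a point from camera to world coordinates). Camera axes: x right, y down, z forward; pixel columns grow to the right and rows downward; lengths in mm; the calibration is good to about 2 mm. A picture is of the moment at which its call begins.
- manip.finish_job(): hands the job in; it is judged then, once.
The state is a dict: "time_s": time; "qpos": joint angles; "joint_velocities": joint speeds; "joint_efforts": joint torques, N m; "eef_pos": TCP position; "ee_rot": TCP orientation; "ft_force": force on the tool from outside, world axes, zero at the start; "moment": the same for the moment, N m; "grip_width": finger opening in mm; "grasp_force": force on a finger pad.
Only numpy, scipy, OpenCV 4.12 (cv2) and the standard library are available. Lean on these libraries where they do the work, as an engineer would, in place of code of your own. Each camera call takes 0.05 s, during which the arm holds its last target. There are 200 camera calls.

### The job

Lay the tea setting as one centred stack on the round woven mat: first the wooden saucer in the middle of the mat, then the taller of the two cups from the rack (lift it up over the rack's rail) upright on the middle of the saucer, then the steel infuser down into the cup until its flange rests on the rim, and last the lid, knob up, on the infuser's collar. Set the china cup down gently rather than dropping it, and leave the shorter cup and the tea tin where they stand.

Things in the scene. Friction and masses are not known exactly. Their poses are not given: they have to be found in the camera images.
- round_mat: Target: round woven jute mat with a border of rope loops, fixed to the table. The flat disc is 150 mm in diameter and 6 mm thick; the loops (flat, thinner than the disc) reach 185 mm overall. Origin: centre of its underside, z up.
- square_mat: Another mat, not the target: square jute mat with dark stripes, 140 x 140 x 6 mm, fixed to the table. Origin: centre of its underside. Which side each mat lies on varies.
- rack: Fixed wooden cup rack, open above, 130 mm deep (x, front to -x), 288 mm wide (y). Its board's top is 50 mm above the table; end panels 10 mm thick rise to 85 mm. Steel rails 8 mm thick run along front and back, 59 mm before and behind the centre, their tops 30 mm above the board (80 mm above the table). Origin: on the table under its middle.
- tall_cup: The taller of two black-banded white china cups, no handle: 80 mm high, 56 mm across the foot, 64 mm at the rim, 56 mm clear inside the rim (wall 4 mm), floor 5 mm thick, 0.15 to 0.24 kg. Stands on the rack's board, about 130 mm in y from the shorter cup; which side varies. Origin: centre of its underside, z up.
- short_cup: The shorter cup, same pattern and width but only 50 mm high, about 0.14 kg; stands upright on the rack's board. Not used: leave it where it is. Origin: centre of its underside, z up.
- saucer: Oblong wooden saucer with half-round ends, flat on top with a dark ring marking its middle: 116 mm long (x), 60 mm wide (y), 14 mm thick, about 0.06 kg, lying flat on the table. Origin: centre of its underside, z up.
- infuser: Steel tea infuser basket standing on its foot, 65 mm high, about 0.06 kg. Basket 45 mm deep, 38 mm across at the foot, 45 mm at the top; flange 68 mm across (45 to 49 mm up); upright round collar to grip, 52 mm across outside, 45 mm inside (49 to 65 mm up). Hung in the tall cup its foot is 35 mm above the cup's underside. Origin: centre of its foot, z up.
- lid: White china lid with wooden knob, knob up, 35 mm high, about 0.08 kg. It stands on a plug 36 mm across, 8 mm deep; disc 64 mm across (8 to 13 mm up); knob 18 mm across (13 to 35 mm up). In place, the plug is in the infuser's collar, the disc on the collar's top, its underside 57 mm above the infuser's foot. Origin: centre of the plug's underside, z up.
- tea_tin: Round metal tea tin, 62 mm across, 74 mm high, standing upright on the table among the other things. Not used: leave it where it is. Origin: centre of its underside, z up.
There are look-alikes about, which are no part of the job. What is shaped like the short_cup but purple is not meant.

How it is judged:
By the outcome, as a careful person would: the job done as asked, in the order asked, and still so for the second after the job is handed in, with the robot touching nothing.
It also fails if it takes over 134 s, if anything falls off the work surface, if the arm or the gripper's body presses on something with over 40 N, if the wrist force passes 120 N, or if a joint passes its speed limit or range.

## Working session

There is one attempt and no reset: what is moved stays moved. The work goes in short steps, Python scripts to look and compute and a shell command to move; the robot and the scene stay as the last step left them, time stands still between calls to the robot, and variables do not carry over. Pictures are saved under pics/ and viewed, at most 14 in all, crops included, and the job is handed in when it is done.

```bash
mkdir -p pics
python3 - <<'E'
from bench import manip, optics
import cv2,numpy as np
print(manip.get_obs(), manip.pinch_z)
for n in("side","top"):
    d=optics.get_image(n); cv2.imwrite(f"pics/{n}0.png",d["img"][:,:,::-1]); np.savez(f"{n}0.npz",**d)
    print(n,d["intrinsics"],d["cam_to_world"].round(3), (d["range_z"]>0).mean())
E
```

```text
{'time_s': 0.0, 'qpos': array([ 9.56471176e-01,  5.28483046e-01,  1.43390199e+00,  1.17438520e-05,
        1.18140351e+00, -1.78494265e-01]), 'joint_velocities': array([ 4.86369781e-05,  1.96000389e-03, -1.41506147e-03,  2.17467111e-05,
        1.68550968e-03,  4.62968592e-04]), 'joint_efforts': array([-5.75224312e-04, -4.42344868e+01, -1.78028458e+01, -3.38065647e-04,
        8.46390525e-03,  2.46519869e-05]), 'eef_pos': array([263.62037013, 566.30461393, 403.72293461]), 'ee_rot': array([-0.67901715, -3.06645408,  0.00317437]), 'ft_force': array([-0.03120827, -0.62387574, -0.25960766]), 'moment': array([-0.00632989, -0.03384139, -0.05502546]), 'grasp_force': 0.0, 'grip_width': 85.34793858823325} 154.70000000000002
side [[495.73919712   0.         325.44535369]
 [  0.         495.73919712 237.95526474]
 [  0.           0.           1.        ]] [[-7.30000e-01 -3.68000e-01  5.76000e-01 -2.77000e+00]
 [-6.83000e-01  3.97000e-01 -6.13000e-01  5.38626e+02]
 [-3.00000e-03 -8.41000e-01 -5.41000e-01  5.50966e+02]
 [ 0.00000e+00  0.00000e+00  0.00000e+00  1.00000e+00]] 0.996025390625
top [[569.9049322    0.         321.86336903]
 [  0.         569.9049322  242.12116471]
 [  0.           0.           1.        ]] [[-3.000000e-03 -9.970000e-01  7.400000e-02  4.229460e+02]
 [-1.000000e+00  4.000000e-03  1.800000e-02 -1.613400e+01]
 [-1.800000e-02 -7.400000e-02 -9.970000e-01  1.339859e+03]
 [ 0.000000e+00  0.000000e+00  0.000000e+00  1.000000e+00]] 0.9959895833333333
```

View pics/side0.png

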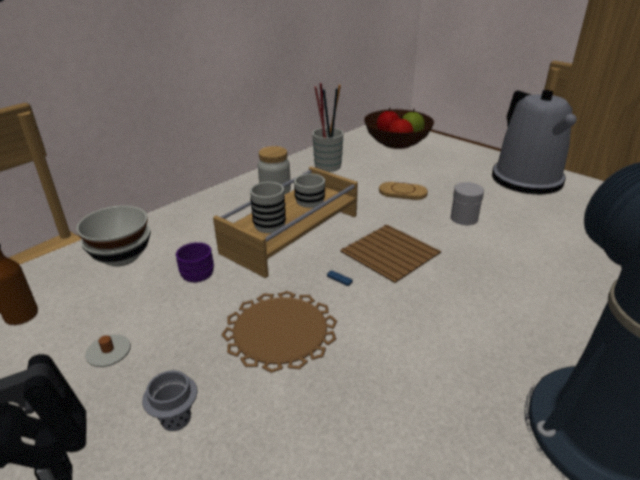

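View pics/top0.png

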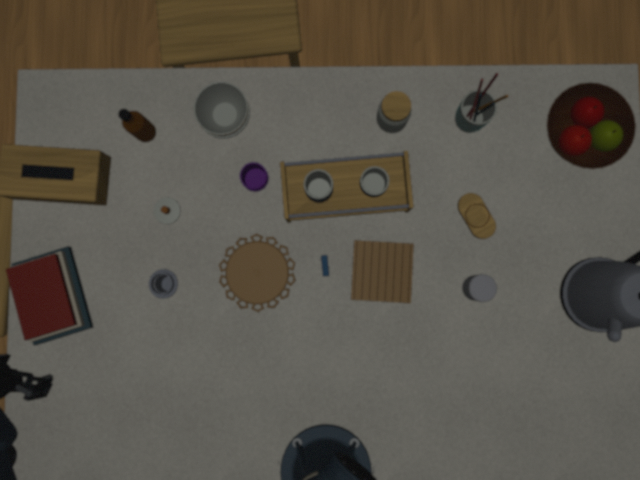

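The side view shows the tall cup at (268,205), the short cup at (310,188), the saucer at (403,190), the infuser at (170,395), the lid at (107,348) and the mat at (280,330). In the top view they are: tall cup (319,185), short cup (374,182), saucer (477,215), tin (482,288), mat (257,272), infuser (163,284) and lid (165,211). The purple cup at (254,177) is the decoy.

```bash
cat > h.py <<'E'
import numpy as np,cv2
from bench import manip,optics
def cloud(d):
    z=d["range_z"].astype(float);v,u=np.indices(z.shape);K=d["intrinsics"]
    p=np.stack([(u-K[0,2])/K[0,0]*z,(v-K[1,2])/K[1,1]*z,z,np.ones_like(z)],-1)@d["cam_to_world"].T
    p=p[...,:3]; p[z<=0]=np.nan; return p
def near(P,c,r,lo,hi):
    q=P.reshape(-1,3); q=q[np.isfinite(q[:,0])]
    return q[(np.hypot(q[:,0]-c[0],q[:,1]-c[1])<r)&(q[:,2]>lo)&(q[:,2]<hi)]
def circ(q):
    (x,y),r=cv2.minEnclosingCircle(q[:,:2].astype(np.float32)); return round(x,1),round(y,1),round(r,1)
def shot(n):
    return optics.get_image(n)
E
python3 - <<'E'
from h import *
T=dict(np.load("top0.npz"));S=dict(np.load("side0.npz"));Pt,Ps=cloud(T),cloud(S)
px=dict(tall=(319,185),short=(374,182),saucer=(477,215),tin=(482,288),mat=(257,272),inf=(163,284),lid=(165,211))
R=dict(tall=40,short=40,saucer=70,tin=45,mat=100,inf=45,lid=42)
for n,(u,v) in px.items():
    c=np.nanmedian(Pt[v-3:v+4,u-3:u+4].reshape(-1,3),0); print(n,c.round(1))
    for nm,P in(("t",Pt),("s",Ps)):
        q=near(P,c,R[n],-20,150)
        print("  ",nm,len(q),"z pct",np.percentile(q[:,2],[1,10,50,90,99]).round(1), np.histogram(q[:,2],bins=np.arange(-5,141,5))[0])
for nm,P in(("t",Pt),("s",Ps)):
    q=near(P,(400,0),150,-15,4);print("table",np.median(q[:,2]))
E
```

```text
tall [648.9  13.4  54.7]
   t 847 z pct [ 45.9  50.2  57.5 129.  133. ] [  0   0   0   0   0   0   0   0   0   3  75 242 152  22  10  16  18  20
  22  13  13  14  21  21  17  17  89  61   1]
   s 1605 z pct [  1.1  52.4 103.  128.6 131.9] [  3  41   0   0   0   0   0   0   0   0   5 145  50  57  55  88  47  66
  78  55  59  91 104 124 136 149 144 108   0]
short [ 654.9 -111.9   54.7]
   t 955 z pct [ 45.6  49.4  56.4  99.2 104.1] [  0   0   0   0   0   0   0   0   0   7 119 270 191  33  25  32  21  31
  32  35  82  75   2   0   0   0   0   0   0]
   s 1104 z pct [  0.4  51.2  81.9  99.5 102.3] [  6  59   0   0   0   0   0   0   0   0   4 127  44  57  52  90  79 108
 129 123 126 100   0   0   0   0   0   0   0]
saucer [ 583.3 -353.5   14.1]
   t 2762 z pct [-5.9 -2.8  2.8 15.6 19.1] [777 732 139 690 341  17   0   0   0   0   0   0   0   0   0   0   0   0
   0   0   0   0   0   0   0   0   0   0   0]
   s 1269 z pct [-0.6  0.9  7.4 16.5 17.9] [ 41 553  86 223 366   0   0   0   0   0   0   0   0   0   0   0   0   0
   0   0   0   0   0   0   0   0   0   0   0]
tin [ 414.  -346.3   73.5]
[... 809 characters left out ...]
 47  15  18  12  23  11  16  36 170 105  31  68  53   2   0   0
   0   0   0   0   0   0   0   0   0   0   0]
   s 4672 z pct [-0.8  0.3  7.  61.  66.9] [ 274 2036   61   61   89   96  131   87   83   93  445  461  235  258
  262    0    0    0    0    0    0    0    0    0    0    0    0    0
    0]
lid [593.8 372.4  31.7]
   t 968 z pct [-5.2 -1.7 10.5 16.7 36.2] [175 202  82 312 125  11   8  22  17   2   0   0   0   0   0   0   0   0
   0   0   0   0   0   0   0   0   0   0   0]
   s 1975 z pct [-0.6  0.5 12.8 17.7 36.5] [ 96 758  15 762 160  41  31  48  64   0   0   0   0   0   0   0   0   0
   0   0   0   0   0   0   0   0   0   0   0]
table -0.02444203159279823
table 1.4013519834787758
```

```bash
cat >> h.py <<'E'
from scipy.optimize import least_squares
def ring(q):  # free circle fit
    s=least_squares(lambda p:np.hypot(q[:,0]-p[0],q[:,1]-p[1])-p[2],[*q[:,:2].mean(0),30],loss="soft_l1",f_scale=2)
    return s.x.round(1)
def both():
    return {n:cloud(shot(n)) for n in("top","side")}
E
python3 - <<'E'
from h import *
D={"t":dict(np.load("top0.npz")),"s":dict(np.load("side0.npz"))}
for k,d in D.items():
    P=cloud(d); print(k)
    hsv=cv2.cvtColor(d["img"],cv2.COLOR_RGB2HSV)
    def rep(n,q): print(" ",n,len(q),"cen",q.mean(0).round(1),"enc",circ(q),"ring",ring(q), "ext",q.min(0)[:2].round(),q.max(0)[:2].round())
    for n,c,r,lo,hi in(("tall",(649,13),42,122,140),("short",(655,-112),42,92,112),("tin",(414,-346),42,66,84),("infcollar",(425,382),40,58,75),("infflange",(425,382),42,42,53),("lid",(594,372),42,6,19),("knob",(594,372),42,25,45),("saucer",(583,-353),75,9.5,25)):
        q=near(P,c,r,lo,hi); rep(n,q)
        if n=="saucer":
            m,e,vec=cv2.PCACompute2(q[:,:2].copy(),None); pr=(q[:,:2]-m)@vec.T
            print("   ax",vec[0],np.degrees(np.arctan2(vec[0,1],vec[0,0])),pr.min(0),pr.max(0), "mid",(m+((pr.min(0)+pr.max(0))/2)@vec).round(1))
    h=hsv.copy(); Pm=P.copy(); Pm[~((hsv[...,0]<22)&(hsv[...,1]>90))]=np.nan
    q=near(Pm,(450,160),100,-10,15); rep("mat",q)
    q=near(P,(655,-50),200,70,84); print("rails/panel z70-84 ext",np.percentile(q,[1,99],axis=0).round())
    print(np.median(hsv[268:276,250:264].reshape(-1,3),0) if k=="t" else np.median(hsv[325:335,270:290].reshape(-1,3),0))
E
```

```text
t
  tall 186 cen [639.   14.5 129.1] enc (638.1, 14.7, 31.7) ring [637.8  14.6  29.7] ext [607. -16.] [669.  46.]
  short 176 cen [ 650.3 -109.4   99.3] enc (650.3, -108.5, 32.2) ring [ 649.8 -108.3   29.5] ext [ 618. -140.] [681. -78.]
  tin 626 cen [ 413.9 -345.7   73.5] enc (413.7, -346.4, 31.3) ring [ 413.9 -345.5   21.9] ext [ 383. -377.] [ 445. -315.]
  infcollar 134 cen [425.3 369.7  64.2] enc (425.4, 369.9, 26.4) ring [425.5 369.   24.1] ext [400. 344.] [450. 396.]
  infflange 258 cen [424.7 370.8  48.5] enc (425.4, 370.8, 34.0) ring [425.3 370.3  28.9] ext [393. 341.] [459. 403.]
  lid 504 cen [596.3 373.7  13. ] enc (592.6, 374.2, 36.2) ring [597.3 375.4  23.6] ext [557. 338.] [628. 406.]
  knob 49 cen [597.  373.8  33.7] enc (596.7, 375.0, 9.4) ring [597.1 373.5   6.3] ext [589. 366.] [606. 384.]
  saucer 1078 cen [ 581.5 -351.8   14. ] enc (581.7, -352.6, 57.4) ring [ 581.7 -351.9   31.9] ext [ 529. -396.] [ 636. -309.]Traceback (most recent call last):
  File "<stdin>", line 10, in <module>
ValueError: matmul: Input operand 1 has a mismatch in its core dimension 0, with gufunc signature (n?,k),(k,m?)->(n?,m?) (size 1 is different from 2)
```

```bash
cat > m.py <<'E'
from h import *
D={"t":dict(np.load("top0.npz")),"s":dict(np.load("side0.npz"))}
for k,d in D.items():
    P=cloud(d); print(k)
    hsv=cv2.cvtColor(d["img"],cv2.COLOR_RGB2HSV)
    def rep(n,q): print(" ",n,len(q),"cen",q.mean(0).round(1),"enc",circ(q),"ring",ring(q), "ext",q.min(0)[:2].round(),q.max(0)[:2].round())
    for n,c,r,lo,hi in(("tall",(638,14),36,125,140),("short",(650,-109),36,95,112),("tin",(414,-346),42,66,84),("infcollar",(425,370),40,58,75),("infflange",(425,370),42,42,53),("lid",(597,374),36,8,18),("knob",(597,374),14,31,45),("saucer",(582,-352),75,9.5,25)):
        q=near(P,c,r,lo,hi); rep(n,q)
        if n=="saucer":
            (cx,cy),(w,h),a=cv2.minAreaRect(q[:,:2].astype(np.float32)); b=cv2.boxPoints(((cx,cy),(w,h),a))
            e=max(b[1]-b[0],b[2]-b[1],key=np.linalg.norm); print("   rect",cx,cy,w,h,"axis",np.degrees(np.arctan2(e[1],e[0])))
    Pm=P.copy(); Pm[~((hsv[...,0]<22)&(hsv[...,1]>80))]=np.nan
    q=near(Pm,(450,160),100,-10,15); rep("mat",q)
    q=near(P,(652,-50),170,70,90); print("rack z>70 ext",np.percentile(q,[1,99],axis=0).round())
E
python3 m.py
```

```text
t
  tall 174 cen [638.6  13.6 129.6] enc (637.8, 14.7, 31.9) ring [637.8  14.7  29.8] ext [607. -16.] [669.  46.]
  short 159 cen [ 650.5 -109.4   99.9] enc (650.3, -108.5, 32.2) ring [ 649.9 -108.4   29.6] ext [ 618. -140.] [681. -78.]
  tin 626 cen [ 413.9 -345.7   73.5] enc (413.7, -346.4, 31.3) ring [ 413.9 -345.5   21.9] ext [ 383. -377.] [ 445. -315.]
  infcollar 134 cen [425.3 369.7  64.2] enc (425.4, 369.9, 26.4) ring [425.5 369.   24.1] ext [400. 344.] [450. 396.]
  infflange 288 cen [425.1 367.6  48.5] enc (425.9, 370.2, 34.3) ring [425.4 369.4  29.3] ext [393. 337.] [459. 403.]
  lid 473 cen [596.6 374.   13.2] enc (596.9, 374.1, 32.1) ring [597.7 375.7  23.5] ext [565. 344.] [628. 406.]
  knob 38 cen [597.3 374.1  35. ] enc (597.4, 374.4, 8.7) ring [597.  373.6   6. ] ext [589. 366.] [605. 383.]
  saucer 1078 cen [ 581.5 -351.8   14. ] enc (581.7, -352.6, 57.4) ring [ 581.7 -351.9   31.9] ext [ 529. -396.] [ 636. -309.]
   rect 581.5213012695312 -352.3927307128906 114.75971984863281 61.09905242919922 axis 30.120392
  mat 3184 cen [451.7 161.2   5.2] enc (452.1, 163.9, 86.
[... 620 characters left out ...]
1.7  49.3] enc (426.4, 369.0, 34.5) ring [423.1 370.2  26.8] ext [393. 335.] [456. 402.]
  lid 926 cen [593.  375.6  13.9] enc (598.0, 373.0, 33.1) ring [598.7 373.5  24.3] ext [566. 342.] [631. 405.]
  knob 103 cen [596.6 374.4  35.2] enc (597.8, 373.8, 9.2) ring [597.7 374.    6.3] ext [589. 365.] [607. 382.]
  saucer 600 cen [ 580.7 -349.3   15.1] enc (583.8, -353.5, 57.0) ring [ 582.8 -352.7   33.1] ext [ 529. -397.] [ 638. -309.]
   rect 584.0234375 -353.89422607421875 113.94023895263672 68.05996704101562 axis 25.881044
  mat 5684 cen [447.4 166.6   6.4] enc (451.7, 161.9, 90.9) ring [449.7 164.1  57. ] ext [361.  73.] [543. 251.]
rack z>70 ext [[ 571. -191.   70.]
 [ 796.  100.   89.]]
```

```bash
cat >> h.py <<'E'
from scipy.spatial.transform import Rotation as Ro
def go(x,y,z,head,cur=None):
    """relative move to TCP (x,y,z), tool down, tool-y heading (deg)"""
    o=manip.get_obs(); R=Ro.from_rotvec(o["ee_rot"]); a=np.radians(head)
    Y=np.array([np.cos(a),np.sin(a),0]); Z=np.array([0,0,-1.]); T=Ro.from_matrix(np.c_[np.cross(Y,Z),Y,Z])
    p=o["eef_pos"]
    print("at",p.round(1),"yhead",np.degrees(np.arctan2(*R.as_matrix()[1::-1,1])).round(1),"tilt",np.degrees(np.arccos(-R.as_matrix()[2,2])).round(2),"q",o["qpos"].round(2),"F",o["ft_force"].round(1),"w",round(o["grip_width"],1),"g",round(o["grasp_force"],1),"t",round(o["time_s"],1),"pinch",round(manip.pinch_z,1))
    print("  d",R.inv().apply(np.array([x,y,z])-p).round(1),"w",np.degrees((R.inv()*T).as_rotvec()).round(1))
E
python3 - <<'E'
from h import *
for k in("top0","side0"):
    d=dict(np.load(k+".npz"));q=near(cloud(d),(582,-352),75,9.5 if k=="top0" else 12,25)[:,:2]
    w,v=np.linalg.eigh(np.cov(q.T)); print(k,np.degrees(np.arctan(v[1,1]/v[0,1])),np.sqrt(w))
go(582.3,-353,300,-60)
E
```

```text
top0 29.470988381220973 [16.42925591 30.42301379]
side0 28.393956267295604 [17.46292424 30.30986823]
at [263.6 566.3 403.8] yhead 65.0 tilt 0.11 q [ 0.96  0.53  1.43 -0.    1.18 -0.18] F [-0.6  0.4 -0.3] w 85.2 g 0.0 t 0.1 pinch 154.7
  d [-677.  -698.7  104.9] w [-1.00e-01  1.00e-01  1.25e+02]
```

```bash
python3 -m creep '[{"claw":75,"dx":-677,"dy":-699,"dz":40,"wz":125},{"claw":75,"dx":-677,"dy":-699,"dz":40,"wz":125},{"claw":75,"dx":-677,"dy":-699,"dz":40,"wz":125},{"claw":75,"dx":-677,"dy":-699,"dz":40,"wz":125},{"claw":75,"dx":-677,"dy":-699,"dz":40,"wz":125},{"claw":75,"dx":-677,"dy":-699,"dz":40,"wz":125},{"claw":75,"dx":-677,"dy":-699,"dz":40,"wz":125},{"claw":75,"dx":-677,"dy":-699,"dz":40,"wz":125},{"claw":75,"dx":-677,"dy":-699,"dz":40,"wz":125},{"claw":75,"dx":-677,"dy":-699,"dz":40,"wz":125},{"claw":75,"dx":-677,"dy":-699,"dz":40,"wz":125},{"claw":75,"dx":-677,"dy":-699,"dz":40,"wz":125},{"claw":75,"dx":-677,"dy":-699,"dz":40,"wz":125},{"claw":75,"dx":-677,"dy":-699,"dz":40,"wz":125},{"claw":75,"dx":-677,"dy":-699,"dz":40,"wz":125},{"claw":75,"dx":-677,"dy":-699,"dz":40,"wz":125},{"claw":75,"dx":-677,"dy":-699,"dz":40,"wz":125},{"claw":75,"dx":-677,"dy":-699,"dz":40,"wz":125},{"claw":75,"dx":-677,"dy":-699,"dz":40,"wz":125},{"claw":75,"dx":-677,"dy":-699,"dz":40,"wz":125}]' 40; python3 -c "
from h import *
go(582.3,-353,240,-60)"
```

```text
at [263.6 566.3 403.8] yhead 65.0 tilt 0.11 q [ 0.96  0.53  1.43 -0.    1.18 -0.18] F [-0.6  0.4 -0.3] w 85.2 g 0.0 t 0.1 pinch 154.7
  d [-677.  -698.6  164.9] w [-1.00e-01  1.00e-01  1.25e+02]invalid input at $[0]: expected keys claw, dx, dy, dz, wx, wy, wz
```

```bash
python3 -m creep '[{"claw":75,"dx":-677,"dy":-699,"dz":40,"wx":0,"wy":0,"wz":125},{"claw":75,"dx":-677,"dy":-699,"dz":40,"wx":0,"wy":0,"wz":125},{"claw":75,"dx":-677,"dy":-699,"dz":40,"wx":0,"wy":0,"wz":125},{"claw":75,"dx":-677,"dy":-699,"dz":40,"wx":0,"wy":0,"wz":125},{"claw":75,"dx":-677,"dy":-699,"dz":40,"wx":0,"wy":0,"wz":125},{"claw":75,"dx":-677,"dy":-699,"dz":40,"wx":0,"wy":0,"wz":125},{"claw":75,"dx":-677,"dy":-699,"dz":40,"wx":0,"wy":0,"wz":125},{"claw":75,"dx":-677,"dy":-699,"dz":40,"wx":0,"wy":0,"wz":125},{"claw":75,"dx":-677,"dy":-699,"dz":40,"wx":0,"wy":0,"wz":125},{"claw":75,"dx":-677,"dy":-699,"dz":40,"wx":0,"wy":0,"wz":125},{"claw":75,"dx":-677,"dy":-699,"dz":40,"wx":0,"wy":0,"wz":125},{"claw":75,"dx":-677,"dy":-699,"dz":40,"wx":0,"wy":0,"wz":125},{"claw":75,"dx":-677,"dy":-699,"dz":40,"wx":0,"wy":0,"wz":125},{"claw":75,"dx":-677,"dy":-699,"dz":40,"wx":0,"wy":0,"wz":125},{"claw":75,"dx":-677,"dy":-699,"dz":40,"wx":0,"wy":0,"wz":125},{"claw":75,"dx":-677,"dy":-699,"dz":40,"wx":0,"wy":0,"wz":125},{"claw":75,"dx":-677,"dy":-699,"dz":40,"wx":0,"wy":0,"wz":125},{"claw":75,"dx":-677,"dy":-699,"dz":40,"wx":0,"wy":0,"wz":125},{"claw":75,"dx":-677,"dy":-699,"dz":40,"wx":0,"wy":0,"wz":125},{"claw":75,"dx":-677,"dy":-699,"dz":40,"wx":0,"wy":0,"wz":125}]' 40; python3 -c "
from h import *
go(582.3,-353,240,-60)"
```

```text
time_s: 1.77
eef_pos: [536.5, -222.3, 370.0]
ee_rot: [-3.034, -0.813, 0.001]
ft_force: [0.2, 0.4, -0.3]
grip_width: 74.8
grasp_force: 0.0
at [ 536.5 -222.3  370. ] yhead -60.0 tilt 0.06 q [-0.59  0.51  1.58  0.    1.05  0.46] F [ 0.2  0.4 -0.3] w 74.8 g 0.0 t 1.8 pinch 154.7
  d [-25.7 136.2 129.9] w [-0.1  0.  -0. ]
```

```bash
python3 -m creep '[{"claw":75,"dx":-26,"dy":120,"dz":110,"wx":0,"wy":0,"wz":0},{"claw":75,"dx":-26,"dy":120,"dz":110,"wx":0,"wy":0,"wz":0},{"claw":75,"dx":-26,"dy":120,"dz":110,"wx":0,"wy":0,"wz":0},{"claw":75,"dx":-26,"dy":120,"dz":110,"wx":0,"wy":0,"wz":0},{"claw":75,"dx":-26,"dy":120,"dz":110,"wx":0,"wy":0,"wz":0},{"claw":75,"dx":-26,"dy":120,"dz":110,"wx":0,"wy":0,"wz":0},{"claw":75,"dx":-26,"dy":120,"dz":110,"wx":0,"wy":0,"wz":0},{"claw":75,"dx":-26,"dy":120,"dz":110,"wx":0,"wy":0,"wz":0}]' 40; python3 -c "
from h import *
go(582.3,-353,185,-60)"
```

```text
time_s: 2.43
eef_pos: [574.1, -336.0, 261.9]
ee_rot: [3.033, 0.815, 0.001]
ft_force: [0.6, -1.2, -0.0]
grip_width: 75.0
grasp_force: 0.0
at [ 574.1 -336.   261.9] yhead -59.9 tilt 0.06 q [-0.7   0.75  1.43  0.    0.96  0.35] F [ 0.6 -1.2 -0. ] w 75.0 g 0.0 t 2.4 pinch 154.7
  d [-1.5 18.8 76.9] w [ 0.1 -0.   0.1]
```

```bash
python3 -m creep '[{"claw":75,"dx":-1.5,"dy":19,"dz":40,"wx":0,"wy":0,"wz":0},{"claw":75,"dx":-1.5,"dy":19,"dz":76,"wx":0,"wy":0,"wz":0},{"claw":75,"dx":-1.5,"dy":19,"dz":76,"wx":0,"wy":0,"wz":0},{"claw":75,"dx":-1.5,"dy":19,"dz":76,"wx":0,"wy":0,"wz":0},{"claw":75,"dx":-1.5,"dy":19,"dz":76,"wx":0,"wy":0,"wz":0}]' 40
python3 - <<'E'
from h import *
go(582.3,-353,176,-60)
d=shot("side");cv2.imwrite("pics/s1.png",cv2.resize(d["img"][140:260,320:480,::-1],None,fx=4,fy=4))
P=cloud(d)
q=near(P,(582,-353),75,5,60)
hsv=cv2.cvtColor(d["img"],cv2.COLOR_RGB2HSV)
Pm=P.copy();Pm[hsv[...,2]>60]=np.nan
q=near(Pm,(582,-353),75,-5,80);print(len(q),np.percentile(q[:,2],[0,1,5,50]) if len(q) else 0)
E
```

```text
time_s: 2.85
eef_pos: [582.9, -353.6, 187.1]
ee_rot: [3.032, 0.815, 0.003]
ft_force: [0.6, 0.3, -0.4]
grip_width: 75.1
grasp_force: 0.0
at [ 582.9 -353.6  187.1] yhead -59.9 tilt 0.16 q [-0.71  0.87  1.41  0.    0.86  0.34] F [ 0.6  0.3 -0.4] w 75.1 g 0.0 t 2.9 pinch 154.7
  d [-0.2 -0.8 11.1] w [ 0.1 -0.1  0.1]
147 [26.47268333 29.13271265 34.50367708 52.2275031 ]
```

View pics/s1.png

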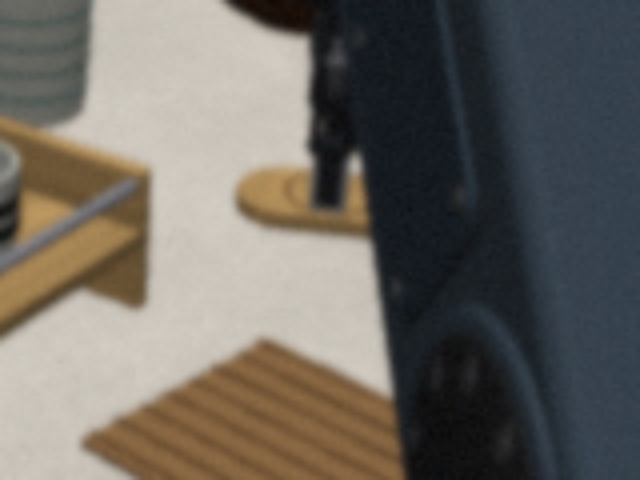

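The crop shows a fingertip at about (330,208), next to the saucer, with its tip near z≈20–26 mm. I'll descend in small steps and watch the force.

```bash
python3 -m creep '[{"claw":75,"dx":0,"dy":0,"dz":6,"wx":0,"wy":0,"wz":0},{"claw":75,"dx":0,"dy":0,"dz":12,"wx":0,"wy":0,"wz":0},{"claw":75,"dx":0,"dy":0,"dz":14,"wx":0,"wy":0,"wz":0},{"claw":75,"dx":0,"dy":0,"dz":14,"wx":0,"wy":0,"wz":0}]' 40
python3 - <<'E'
from h import *
go(582.3,-353,168,-60)
d=shot("side");P=cloud(d)
q=P[180:210,393:409]; print(q[::2,9].round(0).tolist())
E
```

```text
time_s: 3.23
eef_pos: [582.0, -354.0, 170.6]
ee_rot: [-3.034, -0.814, 0.0]
ft_force: [-0.9, -0.6, -0.1]
grip_width: 74.9
grasp_force: 0.0
at [ 582.  -354.   170.6] yhead -60.0 tilt 0.02 q [-0.71  0.9   1.41  0.    0.83  0.34] F [-0.9 -0.6 -0.1] w 74.9 g 0.0 t 3.2 pinch 154.7
  d [ 0.7 -0.7  2.6] w [-0.  0.  0.]
[[552.0, -299.0, 65.0], [549.0, -296.0, 63.0], [548.0, -294.0, 59.0], [558.0, -310.0, 45.0], [559.0, -313.0, 38.0], [559.0, -312.0, 33.0], [556.0, -310.0, 30.0], [560.0, -316.0, 21.0], [556.0, -310.0, 20.0], [558.0, -315.0, 12.0], [561.0, -320.0, 3.0], [557.0, -315.0, 2.0], [551.0, -306.0, 3.0], [548.0, -302.0, 0.0], [541.0, -293.0, 1.0]]
```

```bash
python3 -m creep '[{"claw":50,"dx":0,"dy":0,"dz":1,"wx":0,"wy":0,"wz":0},{"claw":50,"dx":0,"dy":0,"dz":1,"wx":0,"wy":0,"wz":0},{"claw":50,"dx":0,"dy":0,"dz":1,"wx":0,"wy":0,"wz":0},{"claw":50,"dx":0,"dy":0,"dz":1,"wx":0,"wy":0,"wz":0},{"claw":50,"dx":0,"dy":0,"dz":1,"wx":0,"wy":0,"wz":0},{"claw":50,"dx":0,"dy":0,"dz":1,"wx":0,"wy":0,"wz":0},{"claw":50,"dx":0,"dy":0,"dz":1,"wx":0,"wy":0,"wz":0},{"claw":50,"dx":0,"dy":0,"dz":1,"wx":0,"wy":0,"wz":0}]' 40
python3 - <<'E'
from h import *
go(451.8,161.8,260,-60)
E
```

```text
time_s: 3.95
eef_pos: [582.3, -354.4, 169.8]
ee_rot: [3.034, 0.814, 0.001]
ft_force: [0.0, -0.9, 3.0]
grip_width: 58.9
grasp_force: 44.6
at [ 582.3 -354.4  169.8] yhead -60.0 tilt 0.04 q [-0.71  0.9   1.41 -0.    0.83  0.34] F [ 0.  -0.9  3. ] w 58.9 g 44.6 t 4.0 pinch 154.7
  d [ 145.3 -512.2  -90.6] w [ 0. -0.  0.]
```

```bash
python3 -m creep '[{"claw":50,"dx":0,"dy":0,"dz":-20,"wx":0,"wy":0,"wz":0},{"claw":50,"dx":0,"dy":0,"dz":-60,"wx":0,"wy":0,"wz":0},{"claw":50,"dx":0,"dy":0,"dz":-100,"wx":0,"wy":0,"wz":0},{"claw":50,"dx":0,"dy":0,"dz":-115,"wx":0,"wy":0,"wz":0},{"claw":50,"dx":20,"dy":-30,"dz":-115,"wx":0,"wy":0,"wz":0},{"claw":50,"dx":28,"dy":-65,"dz":-115,"wx":0,"wy":0,"wz":0},{"claw":50,"dx":38,"dy":-103,"dz":-115,"wx":0,"wy":0,"wz":0},{"claw":50,"dx":48,"dy":-142,"dz":-115,"wx":0,"wy":0,"wz":0},{"claw":50,"dx":145,"dy":-512,"dz":-115,"wx":0,"wy":0,"wz":0},{"claw":50,"dx":145,"dy":-512,"dz":-115,"wx":0,"wy":0,"wz":0},{"claw":50,"dx":145,"dy":-512,"dz":-115,"wx":0,"wy":0,"wz":0},{"claw":50,"dx":145,"dy":-512,"dz":-115,"wx":0,"wy":0,"wz":0},{"claw":50,"dx":145,"dy":-512,"dz":-115,"wx":0,"wy":0,"wz":0},{"claw":50,"dx":145,"dy":-512,"dz":-115,"wx":0,"wy":0,"wz":0},{"claw":50,"dx":145,"dy":-512,"dz":-115,"wx":0,"wy":0,"wz":0},{"claw":50,"dx":145,"dy":-512,"dz":-115,"wx":0,"wy":0,"wz":0},{"claw":50,"dx":145,"dy":-512,"dz":-115,"wx":0,"wy":0,"wz":0},{"claw":50,"dx":145,"dy":-512,"dz":-115,"wx":0,"wy":0,"wz":0},{"claw":50,"dx":145,"dy":-512,"dz":-115,"wx":0,"wy":0,"wz":0},{"claw":50,"dx":145,"dy":-512,"dz":-115,"wx":0,"wy":0,"wz":0}]' 40
python3 - <<'E'
from h import *
go(451.8,161.8,200,-60)
d=shot("side");cv2.imwrite("pics/s2.png",cv2.resize(d["img"][200:400,150:420,::-1],None,fx=2.8,fy=2.8))
hsv=cv2.cvtColor(d["img"],cv2.COLOR_RGB2HSV);P=cloud(d)
q=near(P,(452,162),75,60,140);print(len(q))
P[~((hsv[...,0]<22)&(hsv[...,1]>80))]=np.nan
q=near(P,(452,162),80,70,150);print(len(q),np.percentile(q,[1,50,99],axis=0).round(1), cv2.minAreaRect(q[:,:2].astype(np.float32)))
E
```

```text
time_s: 5.62
eef_pos: [451.5, 161.8, 284.3]
ee_rot: [3.033, 0.817, -0.0]
ft_force: [0.3, -0.8, -0.3]
grip_width: 59.2
grasp_force: 44.2
at [451.5 161.8 284.3] yhead -59.9 tilt 0.03 q [ 0.11  0.54  1.9  -0.    0.7   1.16] F [ 0.3 -0.8 -0.3] w 59.2 g 44.2 t 5.6 pinch 154.7
  d [ 0.3  0.1 84.3] w [0.  0.  0.1]
1737
1443 [[399.3 125.3 118.7]
 [433.9 162.6 129.5]
 [501.6 205.8 131.7]] ((450.4262390136719, 165.57894897460938), (112.39085388183594, 70.9262924194336), 45.66407775878906)
```

View pics/s2.png

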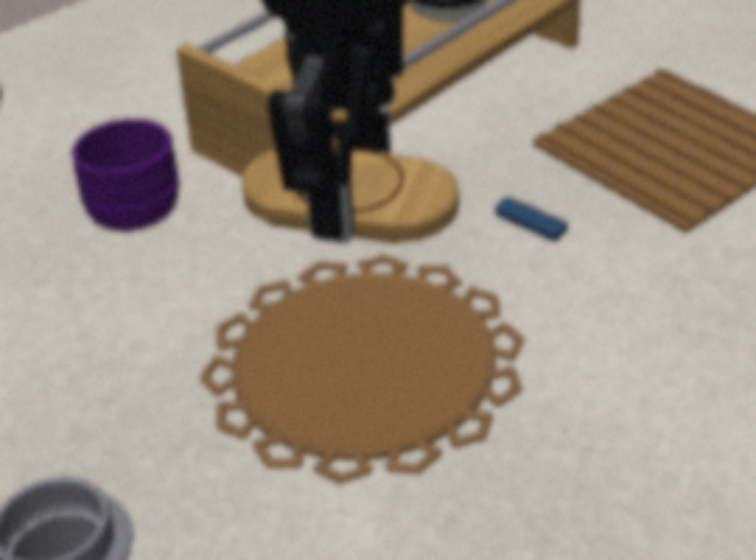

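Gripped level: the saucer is at crop (350,195), roughly over the mat at (365,365). I'll check its offset along the long axis.

```bash
cat > sc.py <<'E'
from h import *
import sys
lo,hi=float(sys.argv[1]),float(sys.argv[2])
for n in("top","side"):
    d=shot(n);P=cloud(d);hsv=cv2.cvtColor(d["img"],cv2.COLOR_RGB2HSV)
    P[~((hsv[...,0]<25)&(hsv[...,1]>80))]=np.nan
    q=near(P,(452,162),80,lo,hi)
    a=np.radians(30);L=np.array([np.cos(a),np.sin(a)]);W=np.array([-L[1],L[0]])
    for nm,e in(("L",L),("W",W)):
        p=(q[:,:2]-[451.8,161.6])@e; s=np.sort(p); print(n,len(q),nm,s[[0,3,8,-9,-4,-1]].round(1),"mid",((s[3]+s[-4])/2).round(1))
E
python3 sc.py 112 145
```

```text
top 144 L [-57.2 -56.  -54.6 -19.  -13.7  -7.5] mid -34.8
top 144 W [-41.8 -28.7 -28.1  -2.3  -0.2   3. ] mid -14.4
side 1435 L [-56.4 -55.6 -55.2  55.7  56.7  57.7] mid 0.5
side 1435 W [-32.8 -31.6 -30.9  30.1  30.9  36.5] mid -0.3
```

Centred to within about 0.5 mm. Lower it.

```bash
python3 -m creep '[{"claw":50,"dx":0.3,"dy":0,"dz":40,"wx":0,"wy":0,"wz":0},{"claw":50,"dx":0.3,"dy":0,"dz":70,"wx":0,"wy":0,"wz":0},{"claw":50,"dx":0.3,"dy":0,"dz":90,"wx":0,"wy":0,"wz":0},{"claw":50,"dx":0.3,"dy":0,"dz":98,"wx":0,"wy":0,"wz":0},{"claw":50,"dx":0.3,"dy":0,"dz":103,"wx":0,"wy":0,"wz":0},{"claw":50,"dx":0.3,"dy":0,"dz":106,"wx":0,"wy":0,"wz":0},{"claw":50,"dx":0.3,"dy":0,"dz":107.5,"wx":0,"wy":0,"wz":0},{"claw":50,"dx":0.3,"dy":0,"dz":107.5,"wx":0,"wy":0,"wz":0},{"claw":50,"dx":0.3,"dy":0,"dz":107.5,"wx":0,"wy":0,"wz":0}]' 40
python3 - <<'E'
from h import *
go(451.8,161.6,176,-60)
E
```

```text
time_s: 6.52
eef_pos: [452.1, 161.7, 177.9]
ee_rot: [3.034, 0.814, 0.003]
ft_force: [0.2, -0.2, -0.1]
grip_width: 58.5
grasp_force: 44.2
at [452.1 161.7 177.9] yhead -60.0 tilt 0.11 q [ 0.11  0.75  1.95 -0.    0.44  1.16] F [ 0.2 -0.2 -0.1] w 58.5 g 44.2 t 6.5 pinch 154.7
  d [-0.4 -0.1  1.9] w [ 0.  -0.1  0. ]
```

```bash
python3 -m creep '[{"claw":50,"dx":0,"dy":0,"dz":1,"wx":0,"wy":0,"wz":0},{"claw":50,"dx":0,"dy":0,"dz":2,"wx":0,"wy":0,"wz":0},{"claw":50,"dx":0,"dy":0,"dz":2,"wx":0,"wy":0,"wz":0},{"claw":50,"dx":0,"dy":0,"dz":2,"wx":0,"wy":0,"wz":0}]' 40; python3 -c "
from h import *
go(452,161.7,176,-60)"
python3 -m creep '[{"claw":62,"dx":0,"dy":0,"dz":0,"wx":0,"wy":0,"wz":0},{"claw":66,"dx":0,"dy":0,"dz":0,"wx":0,"wy":0,"wz":0},{"claw":75,"dx":0,"dy":0,"dz":0,"wx":0,"wy":0,"wz":0},{"claw":80,"dx":0,"dy":0,"dz":0,"wx":0,"wy":0,"wz":0},{"claw":80,"dx":0,"dy":0,"dz":-20,"wx":0,"wy":0,"wz":0},{"claw":80,"dx":0,"dy":0,"dz":-60,"wx":0,"wy":0,"wz":0},{"claw":80,"dx":0,"dy":0,"dz":-100,"wx":0,"wy":0,"wz":0},{"claw":80,"dx":0,"dy":0,"dz":-140,"wx":0,"wy":0,"wz":0},{"claw":80,"dx":0,"dy":0,"dz":-160,"wx":0,"wy":0,"wz":0},{"claw":80,"dx":0,"dy":0,"dz":-160,"wx":0,"wy":0,"wz":0},{"claw":80,"dx":0,"dy":0,"dz":-160,"wx":0,"wy":0,"wz":0}]'; python3 -c "
from h import *
go(638.5,14.5,330,90)"
```

```text
time_s: 6.85
eef_pos: [452.0, 161.9, 175.7]
ee_rot: [3.034, 0.814, 0.002]
ft_force: [-0.5, -0.5, 5.7]
grip_width: 58.9
grasp_force: 44.9
at [452.  161.9 175.7] yhead -60.0 tilt 0.08 q [0.11 0.76 1.95 0.   0.44 1.16] F [-0.5 -0.5  5.7] w 58.9 g 44.9 t 6.8 pinch 154.7
  d [-0.1  0.2 -0.3] w [ 0.  -0.1  0. ]
time_s: 7.77
eef_pos: [451.8, 161.8, 336.1]
ee_rot: [3.034, 0.814, 0.005]
ft_force: [-0.6, 0.6, -0.4]
grip_width: 80.1
grasp_force: 0.0
at [451.8 161.8 336.1] yhead -60.0 tilt 0.17 q [ 0.11  0.44  1.86 -0.    0.84  1.16] F [-0.6  0.6 -0.4] w 80.1 g 0.0 t 7.8 pinch 154.7
  d [ 87.9 221.    6.6] w [   0.2    0.  -150. ]
```

```bash
python3 -m creep '[{"claw":82,"dx":88,"dy":221,"dz":0,"wx":0,"wy":0,"wz":0},{"claw":82,"dx":88,"dy":221,"dz":0,"wx":0,"wy":0,"wz":0},{"claw":82,"dx":88,"dy":221,"dz":0,"wx":0,"wy":0,"wz":0},{"claw":82,"dx":88,"dy":221,"dz":0,"wx":0,"wy":0,"wz":0},{"claw":82,"dx":88,"dy":221,"dz":0,"wx":0,"wy":0,"wz":0},{"claw":82,"dx":88,"dy":221,"dz":0,"wx":0,"wy":0,"wz":0},{"claw":82,"dx":88,"dy":221,"dz":0,"wx":0,"wy":0,"wz":0},{"claw":82,"dx":88,"dy":221,"dz":0,"wx":0,"wy":0,"wz":0},{"claw":82,"dx":88,"dy":221,"dz":0,"wx":0,"wy":0,"wz":0},{"claw":82,"dx":88,"dy":221,"dz":0,"wx":0,"wy":0,"wz":0},{"claw":82,"dx":88,"dy":221,"dz":0,"wx":0,"wy":0,"wz":0}]'
python3 - <<'E'
from h import *
go(638.5,14.5,260,-60)
d=shot("side");cv2.imwrite("pics/s3.png",cv2.resize(d["img"][140:400,170:420,::-1],None,fx=2.2,fy=2.2))
E
python3 sc.py 14 30
```

```text
time_s: 8.68
eef_pos: [637.4, 15.6, 334.2]
ee_rot: [-3.033, -0.816, 0.004]
ft_force: [0.6, -0.6, -0.4]
grip_width: 81.9
grasp_force: 0.0
at [637.4  15.6 334.2] yhead -59.9 tilt 0.15 q [-0.15  0.63  1.46  0.    1.05  0.89] F [ 0.6 -0.6 -0.4] w 81.9 g 0.0 t 8.7 pinch 154.7
  d [ 0.6  1.6 74.2] w [-0.1  0.1  0.1]
top 13 L [42.6 46.3 52.5 48.4 52.8 56.3] mid 49.6
top 13 W [13.  16.8 22.7 18.2 23.8 27.4] mid 20.3
side 1878 L [-55.7 -55.4 -55.   56.8  58.   59. ] mid 1.3
side 1878 W [-30.2 -29.4 -28.9  31.   31.5  31.6] mid 1.0
```

View pics/s3.png

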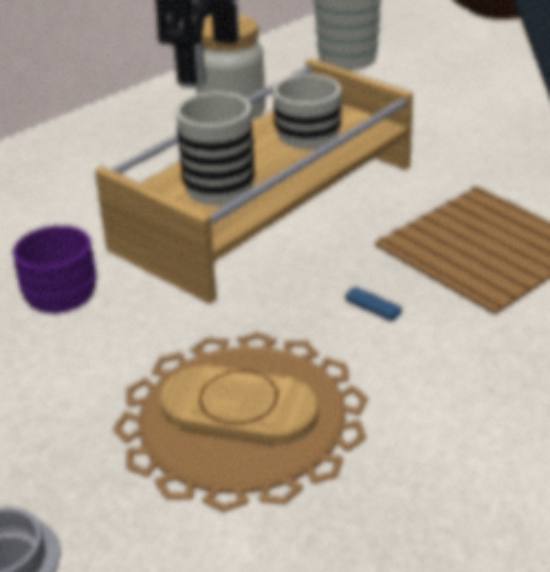

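The saucer sits centred on the mat, with its ring at crop (239,398). Next is the tall cup at crop (216,145), with the gripper above it.

```bash
python3 -m creep '[{"claw":82,"dx":0.5,"dy":1.5,"dz":15,"wx":0,"wy":0,"wz":0},{"claw":82,"dx":0.5,"dy":1.5,"dz":30,"wx":0,"wy":0,"wz":0},{"claw":82,"dx":0.5,"dy":1.5,"dz":45,"wx":0,"wy":0,"wz":0},{"claw":82,"dx":0.5,"dy":1.5,"dz":60,"wx":0,"wy":0,"wz":0},{"claw":82,"dx":0.5,"dy":1.5,"dz":72,"wx":0,"wy":0,"wz":0},{"claw":82,"dx":0.5,"dy":1.5,"dz":74,"wx":0,"wy":0,"wz":0},{"claw":82,"dx":0.5,"dy":1.5,"dz":74,"wx":0,"wy":0,"wz":0},{"claw":82,"dx":0.5,"dy":1.5,"dz":74,"wx":0,"wy":0,"wz":0}]'; python3 -c "
from h import *
go(638.5,14.5,260,-60)"
python3 -m creep '[{"claw":70,"dx":0,"dy":0,"dz":0,"wx":0,"wy":0,"wz":0},{"claw":66,"dx":0,"dy":0,"dz":0,"wx":0,"wy":0,"wz":0},{"claw":60,"dx":0,"dy":0,"dz":0,"wx":0,"wy":0,"wz":0},{"claw":50,"dx":0,"dy":0,"dz":0,"wx":0,"wy":0,"wz":0},{"claw":50,"dx":0,"dy":0,"dz":0,"wx":0,"wy":0,"wz":0},{"claw":50,"dx":0,"dy":0,"dz":0,"wx":0,"wy":0,"wz":0},{"claw":50,"dx":0,"dy":0,"dz":0,"wx":0,"wy":0,"wz":0},{"claw":50,"dx":0,"dy":0,"dz":0,"wx":0,"wy":0,"wz":0}]' 40;python3 -c "
from h import *
go(452,162.2,340,-60)"
```

```text
time_s: 9.5
eef_pos: [640.0, 13.5, 261.5]
ee_rot: [3.034, 0.814, 0.001]
ft_force: [0.1, -0.1, -0.4]
grip_width: 81.9
grasp_force: 0.0
at [640.   13.5 261.5] yhead -60.0 tilt 0.05 q [-0.15  0.72  1.5   0.    0.91  0.89] F [ 0.1 -0.1 -0.4] w 81.9 g 0.0 t 9.5 pinch 154.7
  d [-0.8 -1.6  1.5] w [ 0. -0.  0.]
time_s: 10.17
eef_pos: [640.2, 13.4, 262.5]
ee_rot: [3.033, 0.814, 0.004]
ft_force: [-0.2, -0.6, 6.2]
grip_width: 63.6
grasp_force: 44.2
at [640.2  13.4 262.5] yhead -60.0 tilt 0.15 q [-0.15  0.72  1.5   0.    0.91  0.89] F [-0.2 -0.6  6.2] w 63.6 g 44.2 t 10.2 pinch 154.7
  d [ -88.3 -222.9  -78. ] w [ 0.1 -0.1  0. ]
```

```bash
python3 -m creep '[{"claw":50,"dx":0,"dy":0,"dz":-10,"wx":0,"wy":0,"wz":0},{"claw":50,"dx":0,"dy":0,"dz":-30,"wx":0,"wy":0,"wz":0},{"claw":50,"dx":0,"dy":0,"dz":-55,"wx":0,"wy":0,"wz":0},{"claw":50,"dx":0,"dy":0,"dz":-75,"wx":0,"wy":0,"wz":0},{"claw":50,"dx":0,"dy":0,"dz":-78,"wx":0,"wy":0,"wz":0},{"claw":50,"dx":0,"dy":0,"dz":-78,"wx":0,"wy":0,"wz":0},{"claw":50,"dx":-12,"dy":-30,"dz":-78,"wx":0,"wy":0,"wz":0},{"claw":50,"dx":-24,"dy":-60,"dz":-78,"wx":0,"wy":0,"wz":0},{"claw":50,"dx":-36,"dy":-90,"dz":-78,"wx":0,"wy":0,"wz":0},{"claw":50,"dx":-48,"dy":-120,"dz":-78,"wx":0,"wy":0,"wz":0},{"claw":50,"dx":-60,"dy":-150,"dz":-78,"wx":0,"wy":0,"wz":0},{"claw":50,"dx":-72,"dy":-180,"dz":-78,"wx":0,"wy":0,"wz":0},{"claw":50,"dx":-80,"dy":-205,"dz":-78,"wx":0,"wy":0,"wz":0},{"claw":50,"dx":-87.5,"dy":-223,"dz":-78,"wx":0,"wy":0,"wz":0},{"claw":50,"dx":-87.5,"dy":-223,"dz":-78,"wx":0,"wy":0,"wz":0},{"claw":50,"dx":-87.5,"dy":-223,"dz":-78,"wx":0,"wy":0,"wz":0},{"claw":50,"dx":-87.5,"dy":-223,"dz":-78,"wx":0,"wy":0,"wz":0}]' 40
python3 - <<'E'
from h import *
go(452,162.2,232,-60)
d=shot("side");P=cloud(d);v0=d["img"]
cv2.imwrite("pics/s4.png",cv2.resize(v0[150:400,170:420,::-1],None,fx=2.2,fy=2.2))
hsv=cv2.cvtColor(v0,cv2.COLOR_RGB2HSV)
q=near(P,(452,162),45,115,175);print(len(q),q[:,2].min())
for lo,hi in((122,135),(135,148),(148,165)):
    s=q[(q[:,2]>lo)&(q[:,2]<hi)]
    f=least_squares(lambda p:np.hypot(s[:,0]-p[0],s[:,1]-p[1])-p[2],[452,162,30],loss="soft_l1"); print(lo,len(s),f.x.round(1))
E
```

```text
time_s: 11.58
eef_pos: [452.9, 162.5, 338.4]
ee_rot: [3.034, 0.814, -0.0]
ft_force: [0.6, -0.3, -1.4]
grip_width: 63.7
grasp_force: 44.7
at [452.9 162.5 338.4] yhead -60.0 tilt 0.02 q [ 0.11  0.44  1.85 -0.    0.85  1.16] F [ 0.6 -0.3 -1.4] w 63.7 g 44.7 t 11.6 pinch 154.7
  d [ -0.9  -0.2 106.4] w [0. 0. 0.]
1069 126.30500779109042
122 108 [453.8 161.7  30.3]
135 288 [453.3 162.1  31.7]
148 475 [453.2 162.1  31.7]
```

View pics/s4.png

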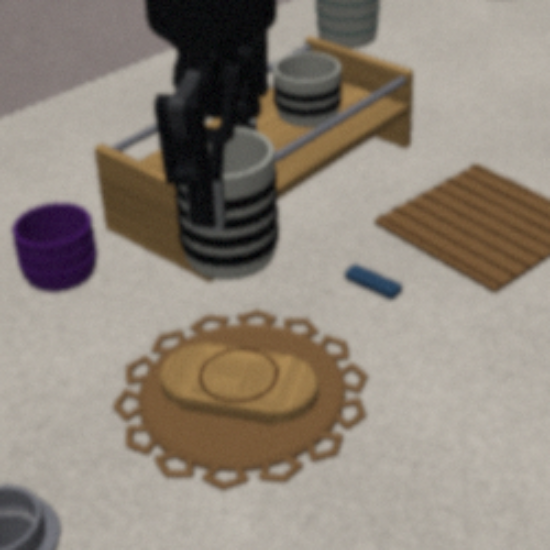

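The held cup is upright at crop (228,205), above the saucer ring at (238,375). I'll lower it gently with a small correction.

```bash
python3 -m creep '[{"claw":50,"dx":-0.3,"dy":-1.3,"dz":25,"wx":0,"wy":0,"wz":0},{"claw":50,"dx":-0.3,"dy":-1.3,"dz":50,"wx":0,"wy":0,"wz":0},{"claw":50,"dx":-0.3,"dy":-1.3,"dz":75,"wx":0,"wy":0,"wz":0},{"claw":50,"dx":-0.3,"dy":-1.3,"dz":90,"wx":0,"wy":0,"wz":0},{"claw":50,"dx":-0.3,"dy":-1.3,"dz":98,"wx":0,"wy":0,"wz":0},{"claw":50,"dx":-0.3,"dy":-1.3,"dz":102,"wx":0,"wy":0,"wz":0},{"claw":50,"dx":-0.3,"dy":-1.3,"dz":103,"wx":0,"wy":0,"wz":0},{"claw":50,"dx":-0.3,"dy":-1.3,"dz":103,"wx":0,"wy":0,"wz":0},{"claw":50,"dx":-0.3,"dy":-1.3,"dz":103,"wx":0,"wy":0,"wz":0}]' 40; python3 -c "
from h import *
go(452,162.2,232,-60)"
```

```text
time_s: 12.38
eef_pos: [452.0, 163.6, 236.7]
ee_rot: [3.034, 0.813, 0.003]
ft_force: [-0.7, 0.5, -2.1]
grip_width: 63.5
grasp_force: 44.7
at [452.  163.6 236.7] yhead -60.0 tilt 0.11 q [ 0.11  0.63  1.93 -0.    0.58  1.16] F [-0.7  0.5 -2.1] w 63.5 g 44.7 t 12.4 pinch 154.7
  d [-0.7  1.2  4.7] w [ 0.  -0.1  0. ]
```

```bash
python3 -m creep '[{"claw":50,"dx":0,"dy":0,"dz":1,"wx":0,"wy":0,"wz":0},{"claw":50,"dx":0,"dy":0,"dz":2,"wx":0,"wy":0,"wz":0},{"claw":50,"dx":0,"dy":0,"dz":3,"wx":0,"wy":0,"wz":0},{"claw":50,"dx":0,"dy":0,"dz":3.5,"wx":0,"wy":0,"wz":0},{"claw":50,"dx":0,"dy":0,"dz":4,"wx":0,"wy":0,"wz":0},{"claw":50,"dx":0,"dy":0,"dz":4,"wx":0,"wy":0,"wz":0},{"claw":50,"dx":0,"dy":0,"dz":4,"wx":0,"wy":0,"wz":0}]' 40
```

```text
time_s: 12.97
eef_pos: [451.4, 163.7, 232.5]
ee_rot: [3.034, 0.814, 0.001]
ft_force: [-0.9, 0.1, 6.1]
grip_width: 63.6
grasp_force: 45.1
```

```bash
python3 -m creep '[{"claw":65,"dx":0,"dy":0,"dz":0,"wx":0,"wy":0,"wz":0},{"claw":68,"dx":0,"dy":0,"dz":0,"wx":0,"wy":0,"wz":0},{"claw":75,"dx":0,"dy":0,"dz":0,"wx":0,"wy":0,"wz":0},{"claw":82,"dx":0,"dy":0,"dz":0,"wx":0,"wy":0,"wz":0},{"claw":82,"dx":0,"dy":0,"dz":0,"wx":0,"wy":0,"wz":0},{"claw":82,"dx":0,"dy":0,"dz":-15,"wx":0,"wy":0,"wz":0},{"claw":82,"dx":0,"dy":0,"dz":-40,"wx":0,"wy":0,"wz":0},{"claw":82,"dx":0,"dy":0,"dz":-80,"wx":0,"wy":0,"wz":0},{"claw":82,"dx":0,"dy":0,"dz":-120,"wx":0,"wy":0,"wz":0},{"claw":82,"dx":0,"dy":0,"dz":-140,"wx":0,"wy":0,"wz":0},{"claw":82,"dx":0,"dy":0,"dz":-140,"wx":0,"wy":0,"wz":0}]'; python3 -c "
from h import *
go(426,369.3,372,-60)"
```

```text
time_s: 13.88
eef_pos: [452.8, 164.0, 376.6]
ee_rot: [3.033, 0.814, 0.017]
ft_force: [-1.2, -0.2, 0.1]
grip_width: 82.2
grasp_force: 0.0
at [452.8 164.  376.6] yhead -60.0 tilt 0.62 q [0.11 0.38 1.82 0.   0.94 1.16] F [-1.2 -0.2  0.1] w 82.2 g 0.0 t 13.9 pinch 154.7
  d [  79.6 -191.2    4.6] w [ 0.2 -0.6  0. ]
```

```bash
python3 -m creep '[{"claw":70,"dx":80,"dy":-191,"dz":5,"wx":0,"wy":0,"wz":0},{"claw":70,"dx":80,"dy":-191,"dz":5,"wx":0,"wy":0,"wz":0},{"claw":70,"dx":80,"dy":-191,"dz":5,"wx":0,"wy":0,"wz":0},{"claw":70,"dx":80,"dy":-191,"dz":5,"wx":0,"wy":0,"wz":0},{"claw":70,"dx":80,"dy":-191,"dz":5,"wx":0,"wy":0,"wz":0},{"claw":70,"dx":80,"dy":-191,"dz":5,"wx":0,"wy":0,"wz":0},{"claw":70,"dx":80,"dy":-191,"dz":5,"wx":0,"wy":0,"wz":0},{"claw":70,"dx":80,"dy":-191,"dz":5,"wx":0,"wy":0,"wz":0},{"claw":70,"dx":80,"dy":-191,"dz":5,"wx":0,"wy":0,"wz":0},{"claw":70,"dx":80,"dy":-191,"dz":5,"wx":0,"wy":0,"wz":0}]'
cat > cup.py <<'E'
from h import *
for n in("top","side"):
    d=shot(n);P=cloud(d);cv2.imwrite("pics/cup_%s.png"%n,cv2.resize(d["img"][200:420,130:420,::-1],None,fx=2.5,fy=2.5))
    q=near(P,(452,162),45,93,110); print(n,len(q),"z",np.median(q[:,2]).round(1),"cen",q.mean(0).round(1),"enc",circ(q),"ring",ring(q))
    hsv=cv2.cvtColor(d["img"],cv2.COLOR_RGB2HSV)
    P[~((hsv[...,0]<22)&(hsv[...,1]>80))]=np.nan
    q=near(P,(452,162),100,-10,9); print(" mat enc",circ(q))
E
python3 cup.py; python3 -c "
from h import *
go(426,369.3,240,-60)"; python3 sc.py 14 30
```

```text
time_s: 14.72
eef_pos: [425.4, 367.6, 366.6]
ee_rot: [3.035, 0.811, -0.002]
ft_force: [-0.3, -0.4, 0.0]
grip_width: 69.9
grasp_force: 0.0
top 172 z 99.9 cen [449.7 165.2  99.5] enc (449.7, 164.8, 31.8) ring [449.6 164.8  29.7]
 mat enc (449.5, 161.1, 86.9)
side 535 z 99.0 cen [449.5 165.5  98.5] enc (451.3, 164.1, 33.0) ring [450.2 164.7  29.7]
 mat enc (451.3, 161.6, 91.3)
at [425.6 367.8 366.9] yhead -60.1 tilt 0.03 q [ 0.51  0.49  1.63 -0.    1.02  1.56] F [ 1.5 -0.3 -0.1] w 70.2 g 0.0 t 14.8 pinch 154.7
  d [  1.1  -1.1 126.9] w [ 0.   0.  -0.1]
top 477 L [-56.4 -55.5 -54.4  56.3  57.4  58.6] mid 0.9
top 477 W [-27.8 -27.7 -27.4  29.2  30.9  43. ] mid 1.6
side 987 L [-55.9 -55.2 -54.6  57.   57.8  59.4] mid 1.3
side 987 W [-29.  -26.9 -25.5  31.3  31.7  32.4] mid 2.4
```

View pics/cup_side.png

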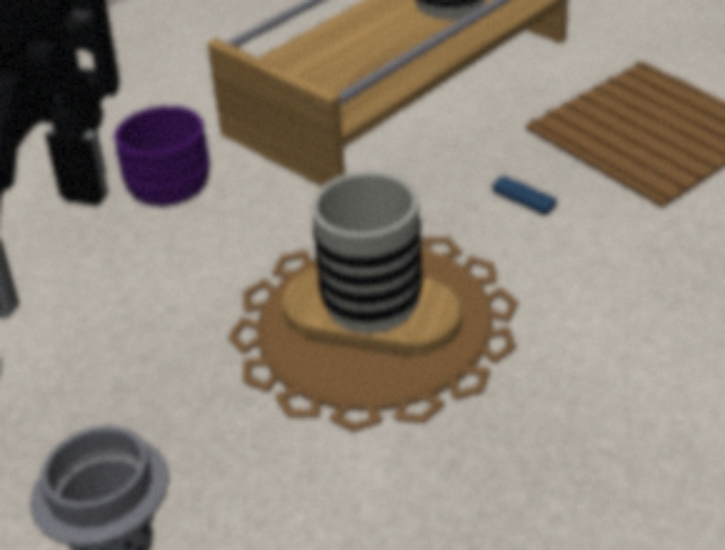

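The cup stands upright on the saucer at crop (367,255), within about 2 mm of its middle. The infuser is at crop (100,480).

```bash
python3 -m creep '[{"claw":62,"dx":1,"dy":-1,"dz":30,"wx":0,"wy":0,"wz":0},{"claw":62,"dx":1,"dy":-1,"dz":60,"wx":0,"wy":0,"wz":0},{"claw":62,"dx":1,"dy":-1,"dz":95,"wx":0,"wy":0,"wz":0},{"claw":62,"dx":1,"dy":-1,"dz":115,"wx":0,"wy":0,"wz":0},{"claw":62,"dx":1,"dy":-1,"dz":125,"wx":0,"wy":0,"wz":0},{"claw":62,"dx":1,"dy":-1,"dz":130,"wx":0,"wy":0,"wz":0},{"claw":62,"dx":1,"dy":-1,"dz":130,"wx":0,"wy":0,"wz":0},{"claw":62,"dx":1,"dy":-1,"dz":130,"wx":0,"wy":0,"wz":0}]'
python3 - <<'E'
from h import *
go(425.8,369.4,223,-60)
d=shot("side");cv2.imwrite("pics/s5.png",cv2.resize(d["img"][300:450,80:280,::-1],None,fx=4,fy=4))
E
```

```text
time_s: 15.58
eef_pos: [426.1, 370.6, 237.9]
ee_rot: [-3.034, -0.813, -0.003]
ft_force: [0.2, 1.0, 0.6]
grip_width: 62.6
grasp_force: 0.0
at [426.1 370.6 237.9] yhead -60.0 tilt 0.11 q [0.52 0.69 1.71 0.   0.74 1.56] F [0.2 1.  0.6] w 62.6 g 0.0 t 15.6 pinch 154.7
  d [-0.9  0.9 14.9] w [-0.  -0.1  0. ]
```

View pics/s5.png

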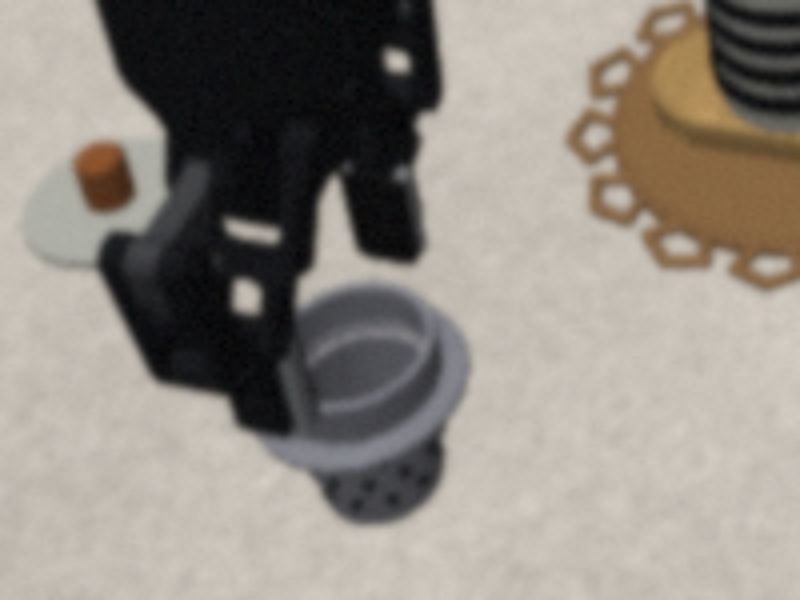

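Run:
```python
from h import *
d=dict(np.load("side0.npz"));M=np.linalg.inv(d["cam_to_world"]);K=d["intrinsics"]
def pr(p):
    c=K@(M[:3]@np.r_[p,1]); return (((c[:2]/c[2])-[80,300])*4).round()
Y=np.array([.5,-.866,0]);X=np.array([.866,.5,0]);c=np.array([426.1,370.6,0])
for s in(1,-1):
    for L in (165,170):
        print(s,L,[pr(c+s*31*Y+e*11*X+[0,0,238-L]).tolist() for e in(-1,0,1)])
print("collar top centre",pr([425.8,369.4,65]),"edge",[pr([425.8+26*np.cos(a),369.4+26*np.sin(a),65]).tolist() for a in (0,1.57,3.14,4.71)])
```

```text
1 165 [[421.0, 262.0], [389.0, 256.0], [358.0, 250.0]]
1 170 [[423.0, 273.0], [391.0, 267.0], [360.0, 261.0]]
-1 165 [[324.0, 418.0], [290.0, 411.0], [256.0, 405.0]]
-1 170 [[327.0, 429.0], [293.0, 423.0], [259.0, 416.0]]
collar top centre [350. 347.] edge [[305.0, 302.0], [274.0, 397.0], [397.0, 393.0], [422.0, 299.0]]
```

Run:
```python
from h import *
d=shot("side");d0=dict(np.load("side0.npz"))
for D in(d0,d):
    P=cloud(D);hsv=cv2.cvtColor(D["img"],cv2.COLOR_RGB2HSV);P[hsv[...,2]<55]=np.nan
    q=near(P,(425,370),40,61,69);print(len(q),ring(q),circ(q))
    q=near(P,(425,370),40,44,51);print(len(q),circ(q))
diff=cv2.absdiff(d["img"],d0["img"])[385:440,165:200].mean();print(diff)
```

```text
450 [426.4 369.   24. ] (427.0, 368.4, 26.7)
718 (426.4, 369.0, 34.5)
346 [426.3 368.8  23.9] (426.7, 368.2, 26.5)
591 (426.1, 368.5, 33.6)
27.026147186147185
```

```bash
python3 -m creep '[{"claw":62,"dx":-0.8,"dy":0.8,"dz":6,"wx":0,"wy":0,"wz":0},{"claw":62,"dx":-0.8,"dy":0.8,"dz":12,"wx":0,"wy":0,"wz":0},{"claw":62,"dx":-0.8,"dy":0.8,"dz":16,"wx":0,"wy":0,"wz":0},{"claw":62,"dx":-0.8,"dy":0.8,"dz":16,"wx":0,"wy":0,"wz":0},{"claw":62,"dx":-0.8,"dy":0.8,"dz":16,"wx":0,"wy":0,"wz":0}]'; python3 -c "
from h import *
go(425.8,369.2,221,-60)"
python3 -m creep '[{"claw":56,"dx":0,"dy":0,"dz":0,"wx":0,"wy":0,"wz":0},{"claw":52,"dx":0,"dy":0,"dz":0,"wx":0,"wy":0,"wz":0},{"claw":45,"dx":0,"dy":0,"dz":0,"wx":0,"wy":0,"wz":0},{"claw":40,"dx":0,"dy":0,"dz":0,"wx":0,"wy":0,"wz":0},{"claw":40,"dx":0,"dy":0,"dz":0,"wx":0,"wy":0,"wz":0},{"claw":40,"dx":0,"dy":0,"dz":0,"wx":0,"wy":0,"wz":0},{"claw":40,"dx":0,"dy":0,"dz":0,"wx":0,"wy":0,"wz":0}]' 30; python3 -c "
from h import *
go(425.8,369.2,221,-60)"
```

```text
time_s: 16.1
eef_pos: [425.0, 369.2, 220.6]
ee_rot: [3.034, 0.814, -0.001]
ft_force: [-0.8, -0.3, -0.4]
grip_width: 62.0
grasp_force: 0.0
at [425.  369.2 220.6] yhead -60.0 tilt 0.06 q [ 0.52  0.72  1.72 -0.    0.7   1.56] F [-0.8 -0.3 -0.4] w 62.0 g 0.0 t 16.1 pinch 154.7
  d [ 0.6  0.4 -0.4] w [0.  0.1 0. ]
time_s: 16.68
eef_pos: [425.4, 369.4, 221.3]
ee_rot: [-3.034, -0.814, -0.001]
ft_force: [0.2, 0.5, 3.5]
grip_width: 49.5
grasp_force: 31.3
at [425.4 369.4 221.3] yhead -60.0 tilt 0.04 q [ 0.52  0.72  1.72 -0.    0.7   1.56] F [0.2 0.5 3.5] w 49.5 g 31.3 t 16.7 pinch 154.7
  d [0.3 0.4 0.3] w [ 0. -0.  0.]
```

```bash
python3 -m creep '[{"claw":40,"dx":0,"dy":0,"dz":-20,"wx":0,"wy":0,"wz":0},{"claw":40,"dx":0,"dy":0,"dz":-60,"wx":0,"wy":0,"wz":0},{"claw":40,"dx":0,"dy":0,"dz":-100,"wx":0,"wy":0,"wz":0},{"claw":40,"dx":0,"dy":0,"dz":-130,"wx":0,"wy":0,"wz":0},{"claw":40,"dx":0,"dy":0,"dz":-130,"wx":0,"wy":0,"wz":0},{"claw":40,"dx":0,"dy":0,"dz":-130,"wx":0,"wy":0,"wz":0}]' 30; python3 -c "
from h import *
go(449.8,164.9,352,-60)"
```

```text
time_s: 17.18
eef_pos: [425.4, 369.5, 352.7]
ee_rot: [-3.033, -0.814, -0.006]
ft_force: [-0.3, -0.6, -1.0]
grip_width: 49.9
grasp_force: 31.7
at [425.4 369.5 352.7] yhead -60.0 tilt 0.24 q [0.52 0.51 1.64 0.   0.98 1.56] F [-0.3 -0.6 -1. ] w 49.9 g 31.7 t 17.2 pinch 154.7
  d [-81.3 189.4   0.3] w [-0.  -0.2  0. ]
```

```bash
python3 -m creep '[{"claw":40,"dx":-12,"dy":28,"dz":0,"wx":0,"wy":0,"wz":0},{"claw":40,"dx":-24,"dy":56,"dz":0,"wx":0,"wy":0,"wz":0},{"claw":40,"dx":-36,"dy":84,"dz":0,"wx":0,"wy":0,"wz":0},{"claw":40,"dx":-48,"dy":112,"dz":0,"wx":0,"wy":0,"wz":0},{"claw":40,"dx":-60,"dy":140,"dz":0,"wx":0,"wy":0,"wz":0},{"claw":40,"dx":-72,"dy":168,"dz":0,"wx":0,"wy":0,"wz":0},{"claw":40,"dx":-81,"dy":189,"dz":0,"wx":0,"wy":0,"wz":0},{"claw":40,"dx":-81,"dy":189,"dz":0,"wx":0,"wy":0,"wz":0},{"claw":40,"dx":-81,"dy":189,"dz":0,"wx":0,"wy":0,"wz":0},{"claw":40,"dx":-81,"dy":189,"dz":0,"wx":0,"wy":0,"wz":0}]' 30
python3 - <<'E'
from h import *
go(449.8,164.9,276,-60)
d=shot("side");cv2.imwrite("pics/s6.png",cv2.resize(d["img"][170:380,170:400,::-1],None,fx=2.6,fy=2.6))
P=cloud(d);hsv=cv2.cvtColor(d["img"],cv2.COLOR_RGB2HSV)
Q=P.copy();Q[hsv[...,2]<55]=np.nan
q=near(Q,(450,165),45,168,182);print("flange",len(q),np.median(q[:,2]),circ(q),q.min(0),q.max(0))
q=near(P,(450,165),26,125,172)
q=near(P,(450,165),45,134,170);print("basket",len(q),q.min(0).round(1),least_squares(lambda p:np.hypot(q[:,0]-p[0],q[:,1]-p[1])-(19+3.5*(q[:,2]-131)/45),[450,165],loss="soft_l1").x.round(1))
q=near(P,(450,165),38,96,106);print("cup",len(q),ring(q),circ(q))
E
```

```text
time_s: 18.02
eef_pos: [449.2, 165.4, 349.8]
ee_rot: [-3.034, -0.813, 0.004]
ft_force: [0.9, 0.4, -0.2]
grip_width: 49.9
grasp_force: 31.8
at [449.2 165.4 349.8] yhead -60.0 tilt 0.17 q [0.12 0.42 1.85 0.   0.88 1.17] F [ 0.9  0.4 -0.2] w 49.9 g 31.8 t 18.0 pinch 154.7
  d [ 0.5  0.8 73.8] w [-0.1  0.1 -0. ]
flange 478 178.38443991653975 (448.7, 167.0, 34.0) [415.44348926 133.3245192  168.17748147] [479.93434836 199.86714951 181.97276078]
basket 495 [427.1 147.4 134. ] [450.4 165.5]
cup 342 [450.3 164.7  29.5] (450.7, 165.1, 32.7)
```

View pics/s6.png

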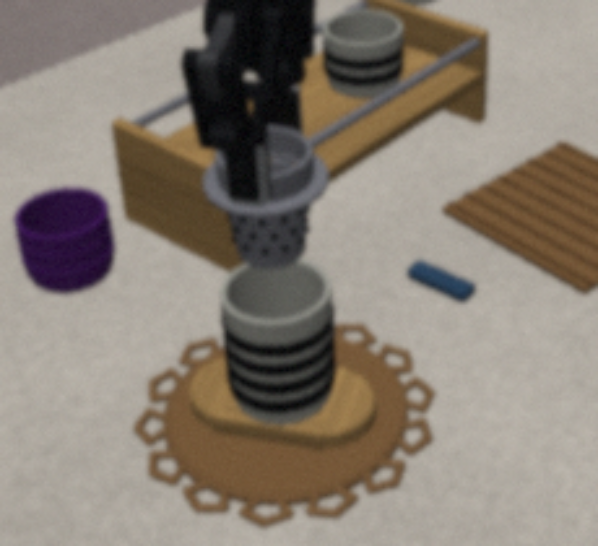

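The infuser hangs level at crop (265,195), directly above the cup mouth at (278,295). Insert it.

```bash
python3 -m creep '[{"claw":40,"dx":0.2,"dy":0.9,"dz":8,"wx":0,"wy":0,"wz":0},{"claw":40,"dx":0.2,"dy":0.9,"dz":18,"wx":0,"wy":0,"wz":0},{"claw":40,"dx":0.2,"dy":0.9,"dz":28,"wx":0,"wy":0,"wz":0},{"claw":40,"dx":0.2,"dy":0.9,"dz":38,"wx":0,"wy":0,"wz":0},{"claw":40,"dx":0.2,"dy":0.9,"dz":48,"wx":0,"wy":0,"wz":0},{"claw":40,"dx":0.2,"dy":0.9,"dz":58,"wx":0,"wy":0,"wz":0},{"claw":40,"dx":0.2,"dy":0.9,"dz":65,"wx":0,"wy":0,"wz":0},{"claw":40,"dx":0.2,"dy":0.9,"dz":69,"wx":0,"wy":0,"wz":0},{"claw":40,"dx":0.2,"dy":0.9,"dz":71,"wx":0,"wy":0,"wz":0},{"claw":40,"dx":0.2,"dy":0.9,"dz":71,"wx":0,"wy":0,"wz":0},{"claw":40,"dx":0.2,"dy":0.9,"dz":71,"wx":0,"wy":0,"wz":0}]' 30; python3 -c "
from h import *
go(449.8,164.9,276,-60)"
```

```text
time_s: 18.98
eef_pos: [450.4, 164.7, 280.1]
ee_rot: [3.034, 0.814, 0.001]
ft_force: [-0.7, 0.4, -0.4]
grip_width: 49.8
grasp_force: 31.8
at [450.4 164.7 280.1] yhead -59.9 tilt 0.03 q [ 0.12  0.54  1.91 -0.    0.69  1.16] F [-0.7  0.4 -0.4] w 49.8 g 31.8 t 19.0 pinch 154.7
  d [-0.4 -0.5  4.1] w [ 0.  -0.   0.1]
```

```bash
python3 -m creep '[{"claw":40,"dx":0,"dy":0,"dz":1,"wx":0,"wy":0,"wz":0},{"claw":40,"dx":0,"dy":0,"dz":2,"wx":0,"wy":0,"wz":0},{"claw":40,"dx":0,"dy":0,"dz":3,"wx":0,"wy":0,"wz":0},{"claw":40,"dx":0,"dy":0,"dz":3.5,"wx":0,"wy":0,"wz":0},{"claw":40,"dx":0,"dy":0,"dz":3.5,"wx":0,"wy":0,"wz":0},{"claw":40,"dx":0,"dy":0,"dz":3.5,"wx":0,"wy":0,"wz":0}]' 30
```

```text
time_s: 19.48
eef_pos: [450.4, 164.4, 276.7]
ee_rot: [3.034, 0.814, 0.001]
ft_force: [-0.7, -0.3, 0.9]
grip_width: 50.1
grasp_force: 31.9
```

```bash
python3 -m creep '[{"claw":40,"dx":0,"dy":0,"dz":0.5,"wx":0,"wy":0,"wz":0},{"claw":40,"dx":0,"dy":0,"dz":0.5,"wx":0,"wy":0,"wz":0},{"claw":53,"dx":0,"dy":0,"dz":0.5,"wx":0,"wy":0,"wz":0},{"claw":58,"dx":0,"dy":0,"dz":0.5,"wx":0,"wy":0,"wz":0},{"claw":66,"dx":0,"dy":0,"dz":0.5,"wx":0,"wy":0,"wz":0},{"claw":70,"dx":0,"dy":0,"dz":0,"wx":0,"wy":0,"wz":0},{"claw":70,"dx":0,"dy":0,"dz":-10,"wx":0,"wy":0,"wz":0},{"claw":70,"dx":0,"dy":0,"dz":-40,"wx":0,"wy":0,"wz":0},{"claw":70,"dx":0,"dy":0,"dz":-80,"wx":0,"wy":0,"wz":0},{"claw":70,"dx":0,"dy":0,"dz":-110,"wx":0,"wy":0,"wz":0},{"claw":70,"dx":0,"dy":0,"dz":-110,"wx":0,"wy":0,"wz":0}]'; python3 -c "
from h import *
go(597.4,374,386,-60)"
```

```text
time_s: 20.4
eef_pos: [452.0, 164.8, 391.9]
ee_rot: [3.032, 0.814, 0.019]
ft_force: [-0.1, 0.2, 0.6]
grip_width: 70.1
grasp_force: 0.0
at [452.  164.8 391.9] yhead -60.0 tilt 0.71 q [0.12 0.35 1.8  0.   0.97 1.16] F [-0.1  0.2  0.6] w 70.1 g 0.0 t 20.4 pinch 154.7
  d [ 230.5 -108.3    8. ] w [ 0.3 -0.7  0. ]
```

```bash
python3 -m creep '[{"claw":32,"dx":230,"dy":-108,"dz":3,"wx":0,"wy":0,"wz":0},{"claw":32,"dx":230,"dy":-108,"dz":3,"wx":0,"wy":0,"wz":0},{"claw":32,"dx":230,"dy":-108,"dz":3,"wx":0,"wy":0,"wz":0},{"claw":32,"dx":230,"dy":-108,"dz":3,"wx":0,"wy":0,"wz":0},{"claw":32,"dx":230,"dy":-108,"dz":3,"wx":0,"wy":0,"wz":0},{"claw":32,"dx":230,"dy":-108,"dz":3,"wx":0,"wy":0,"wz":0},{"claw":32,"dx":230,"dy":-108,"dz":3,"wx":0,"wy":0,"wz":0},{"claw":32,"dx":230,"dy":-108,"dz":80,"wx":0,"wy":0,"wz":0},{"claw":32,"dx":230,"dy":-108,"dz":120,"wx":0,"wy":0,"wz":0},{"claw":32,"dx":230,"dy":-108,"dz":150,"wx":0,"wy":0,"wz":0},{"claw":32,"dx":230,"dy":-108,"dz":150,"wx":0,"wy":0,"wz":0},{"claw":32,"dx":230,"dy":-108,"dz":150,"wx":0,"wy":0,"wz":0},{"claw":32,"dx":230,"dy":-108,"dz":150,"wx":0,"wy":0,"wz":0}]'
python3 - <<'E'
from h import *
go(597.4,374,193,-60)
for n in("top","side"):
    d=shot(n);P=cloud(d)
    hsv=cv2.cvtColor(d["img"],cv2.COLOR_RGB2HSV);P[hsv[...,2]<50]=np.nan
    q=near(P,(450,165),45,116,126);print(n,"collar",len(q),np.median(q[:,2]).round(1),ring(q),circ(q))
    q=near(P,(450,165),45,99,107);print(n,"flange",len(q),np.median(q[:,2]).round(1),circ(q))
    if n=="side":
        cv2.imwrite("pics/s7.png",cv2.resize(d["img"][200:400,60:350,::-1],None,fx=2.7,fy=2.7))
E
```

```text
time_s: 21.48
eef_pos: [594.7, 372.5, 234.3]
ee_rot: [3.034, 0.814, -0.007]
ft_force: [0.3, 0.8, 0.6]
grip_width: 31.8
grasp_force: 0.0
at [594.7 372.5 234.3] yhead -60.0 tilt 0.27 q [ 0.4   0.83  1.34 -0.    0.98  1.45] F [0.3 0.8 0.6] w 31.8 g 0.0 t 21.5 pinch 154.7
  d [ 3.3  0.1 41.3] w [-0.   0.3  0. ]
top collar 111 120.0 [449.9 166.   23.9] (449.8, 166.2, 25.9)
top flange 299 103.6 (450.0, 166.5, 34.0)
side collar 326 120.0 [451.  165.8  24. ] (450.3, 164.3, 27.2)
side flange 526 104.9 (451.1, 166.0, 34.3)
```

View pics/s7.png

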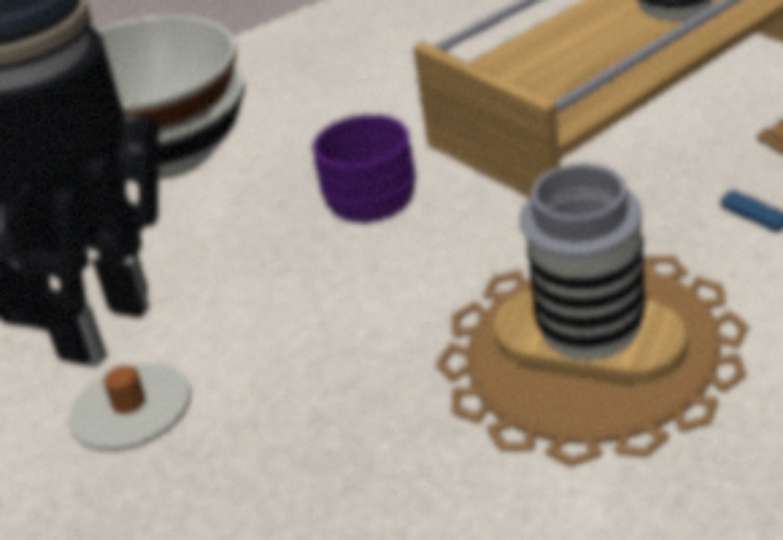

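The infuser is seated, with its flange on the rim at crop (580,215) and the collar top at z=120. The lid knob is at crop (124,388), just below the fingers.

```bash
python3 -m creep '[{"claw":34,"dx":3.3,"dy":0,"dz":0,"wx":0,"wy":0,"wz":0},{"claw":34,"dx":3.3,"dy":0,"dz":10,"wx":0,"wy":0,"wz":0},{"claw":34,"dx":3.3,"dy":0,"dz":20,"wx":0,"wy":0,"wz":0},{"claw":34,"dx":3.3,"dy":0,"dz":30,"wx":0,"wy":0,"wz":0},{"claw":34,"dx":3.3,"dy":0,"dz":36,"wx":0,"wy":0,"wz":0},{"claw":34,"dx":3.3,"dy":0,"dz":41,"wx":0,"wy":0,"wz":0},{"claw":34,"dx":3.3,"dy":0,"dz":41,"wx":0,"wy":0,"wz":0},{"claw":34,"dx":3.3,"dy":0,"dz":41,"wx":0,"wy":0,"wz":0}]'; python3 -c "
from h import *
go(597.4,374,190,-60)"
```

```text
time_s: 22.25
eef_pos: [598.1, 374.6, 194.7]
ee_rot: [3.034, 0.814, -0.002]
ft_force: [0.2, 0.1, -0.7]
grip_width: 34.2
grasp_force: 0.0
at [598.1 374.6 194.7] yhead -60.0 tilt 0.07 q [ 0.4   0.89  1.34 -0.    0.92  1.45] F [ 0.2  0.1 -0.7] w 34.2 g 0.0 t 22.2 pinch 154.7
  d [-0.9  0.2  4.7] w [-0.   0.1  0. ]
```

```bash
python3 -m creep '[{"claw":34,"dx":-0.8,"dy":0.2,"dz":2,"wx":0,"wy":0,"wz":0},{"claw":34,"dx":-0.8,"dy":0.2,"dz":4,"wx":0,"wy":0,"wz":0},{"claw":34,"dx":-0.8,"dy":0.2,"dz":4,"wx":0,"wy":0,"wz":0},{"claw":24,"dx":-0.8,"dy":0.2,"dz":4,"wx":0,"wy":0,"wz":0},{"claw":19,"dx":-0.8,"dy":0.2,"dz":4,"wx":0,"wy":0,"wz":0},{"claw":10,"dx":-0.8,"dy":0.2,"dz":4,"wx":0,"wy":0,"wz":0},{"claw":5,"dx":-0.8,"dy":0.2,"dz":4,"wx":0,"wy":0,"wz":0},{"claw":5,"dx":-0.8,"dy":0.2,"dz":4,"wx":0,"wy":0,"wz":0},{"claw":5,"dx":-0.8,"dy":0.2,"dz":4,"wx":0,"wy":0,"wz":0},{"claw":5,"dx":-0.8,"dy":0.2,"dz":4,"wx":0,"wy":0,"wz":0}]' 40; python3 -c "
from h import *
go(450.3,166,330,-60)"
```

```text
time_s: 23.08
eef_pos: [597.8, 374.2, 191.9]
ee_rot: [-3.034, -0.814, -0.001]
ft_force: [-0.4, 0.1, 2.9]
grip_width: 16.4
grasp_force: 39.3
at [597.8 374.2 191.9] yhead -60.0 tilt 0.05 q [ 0.4   0.89  1.34 -0.    0.91  1.45] F [-0.4  0.1  2.9] w 16.4 g 39.3 t 23.1 pinch 154.7
  d [-231.8  106.4 -138.3] w [ 0. -0.  0.]
```

```bash
python3 -m creep '[{"claw":5,"dx":0,"dy":0,"dz":-20,"wx":0,"wy":0,"wz":0},{"claw":5,"dx":0,"dy":0,"dz":-55,"wx":0,"wy":0,"wz":0},{"claw":5,"dx":0,"dy":0,"dz":-95,"wx":0,"wy":0,"wz":0},{"claw":5,"dx":0,"dy":0,"dz":-130,"wx":0,"wy":0,"wz":0},{"claw":5,"dx":0,"dy":0,"dz":-150,"wx":0,"wy":0,"wz":0},{"claw":5,"dx":-30,"dy":14,"dz":-150,"wx":0,"wy":0,"wz":0},{"claw":5,"dx":-60,"dy":28,"dz":-150,"wx":0,"wy":0,"wz":0},{"claw":5,"dx":-90,"dy":42,"dz":-150,"wx":0,"wy":0,"wz":0},{"claw":5,"dx":-120,"dy":55,"dz":-150,"wx":0,"wy":0,"wz":0},{"claw":5,"dx":-150,"dy":69,"dz":-150,"wx":0,"wy":0,"wz":0},{"claw":5,"dx":-180,"dy":83,"dz":-150,"wx":0,"wy":0,"wz":0},{"claw":5,"dx":-210,"dy":96,"dz":-150,"wx":0,"wy":0,"wz":0},{"claw":5,"dx":-232,"dy":106.4,"dz":-150,"wx":0,"wy":0,"wz":0},{"claw":5,"dx":-232,"dy":106.4,"dz":-150,"wx":0,"wy":0,"wz":0},{"claw":5,"dx":-232,"dy":106.4,"dz":-150,"wx":0,"wy":0,"wz":0},{"claw":5,"dx":-232,"dy":106.4,"dz":-150,"wx":0,"wy":0,"wz":0}]' 40
python3 - <<'E'
from h import *
go(450.3,166,304,-60)
d=shot("side");cv2.imwrite("pics/s8.png",cv2.resize(d["img"][150:360,170:400,::-1],None,fx=2.6,fy=2.6))
P=cloud(d);hsv=cv2.cvtColor(d["img"],cv2.COLOR_RGB2HSV);P[hsv[...,2]<55]=np.nan
q=near(P,(450,166),40,154,166);print("disc",len(q),np.median(q[:,2]),circ(q),q.min(0).round(),q.max(0).round())
q=near(P,(450,166),40,116,124);print("collar",len(q),ring(q),circ(q))
E
```

```text
time_s: 24.42
eef_pos: [450.8, 166.1, 341.7]
ee_rot: [-3.034, -0.813, -0.003]
ft_force: [0.7, -0.2, -0.3]
grip_width: 15.9
grasp_force: 39.2
at [450.8 166.1 341.7] yhead -60.0 tilt 0.1 q [0.12 0.43 1.85 0.   0.85 1.17] F [ 0.7 -0.2 -0.3] w 15.9 g 39.2 t 24.4 pinch 154.7
  d [-0.5 -0.1 37.7] w [ 0.  -0.1  0. ]
disc 719 163.82324522838223 (451.3, 167.4, 32.2) [420. 136. 159.] [483. 199. 166.]
collar 306 [450.8 165.8  23.9] (451.1, 165.9, 27.0)
```

View pics/s8.png

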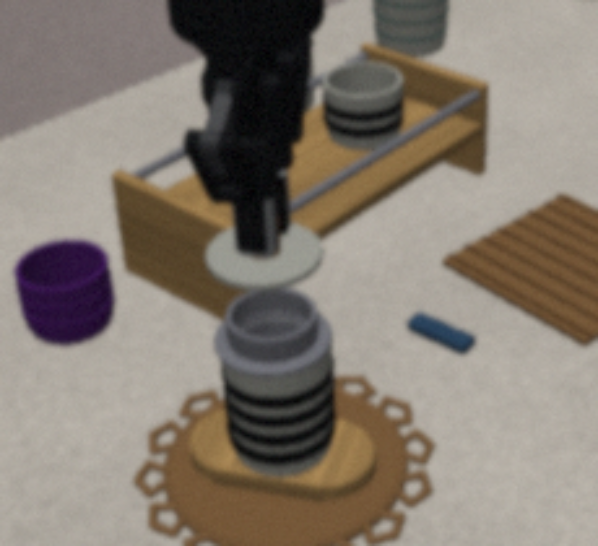

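The lid is level at crop (264,253), right over the collar at (272,310).

```bash
python3 -m creep '[{"claw":5,"dx":-0.7,"dy":0.6,"dz":8,"wx":0,"wy":0,"wz":0},{"claw":5,"dx":-0.7,"dy":0.6,"dz":18,"wx":0,"wy":0,"wz":0},{"claw":5,"dx":-0.7,"dy":0.6,"dz":26,"wx":0,"wy":0,"wz":0},{"claw":5,"dx":-0.7,"dy":0.6,"dz":31,"wx":0,"wy":0,"wz":0},{"claw":5,"dx":-0.7,"dy":0.6,"dz":34,"wx":0,"wy":0,"wz":0},{"claw":5,"dx":-0.7,"dy":0.6,"dz":35.5,"wx":0,"wy":0,"wz":0},{"claw":5,"dx":-0.7,"dy":0.6,"dz":35.5,"wx":0,"wy":0,"wz":0},{"claw":5,"dx":-0.7,"dy":0.6,"dz":35.5,"wx":0,"wy":0,"wz":0}]' 40; python3 -c "
from h import *
go(450.3,166,304,-60)"
```

```text
time_s: 25.13
eef_pos: [449.9, 165.1, 306.0]
ee_rot: [3.034, 0.814, 0.0]
ft_force: [0.3, -0.4, 0.0]
grip_width: 15.9
grasp_force: 39.2
at [449.9 165.1 306. ] yhead -60.0 tilt 0.02 q [0.12 0.49 1.89 0.   0.76 1.16] F [ 0.3 -0.4  0. ] w 15.9 g 39.2 t 25.1 pinch 154.7
  d [ 0.8 -0.5  2. ] w [ 0. -0.  0.]
```

```bash
python3 -m creep '[{"claw":5,"dx":0,"dy":0,"dz":1,"wx":0,"wy":0,"wz":0},{"claw":5,"dx":0,"dy":0,"dz":1.5,"wx":0,"wy":0,"wz":0},{"claw":5,"dx":0,"dy":0,"dz":2,"wx":0,"wy":0,"wz":0},{"claw":5,"dx":0,"dy":0,"dz":2.3,"wx":0,"wy":0,"wz":0},{"claw":5,"dx":0,"dy":0,"dz":2.3,"wx":0,"wy":0,"wz":0},{"claw":5,"dx":0,"dy":0,"dz":2.3,"wx":0,"wy":0,"wz":0}]' 40
```

```text
time_s: 25.63
eef_pos: [449.8, 165.1, 303.9]
ee_rot: [3.034, 0.814, 0.001]
ft_force: [-0.2, 1.0, 1.6]
grip_width: 16.0
grasp_force: 39.4
```

Contact has begun. I'll release and withdraw.

```bash
python3 -m creep '[{"claw":5,"dx":0,"dy":0,"dz":0.4,"wx":0,"wy":0,"wz":0},{"claw":18,"dx":0,"dy":0,"dz":0.2,"wx":0,"wy":0,"wz":0},{"claw":22,"dx":0,"dy":0,"dz":0,"wx":0,"wy":0,"wz":0},{"claw":30,"dx":0,"dy":0,"dz":0,"wx":0,"wy":0,"wz":0},{"claw":40,"dx":0,"dy":0,"dz":0,"wx":0,"wy":0,"wz":0},{"claw":40,"dx":0,"dy":0,"dz":-10,"wx":0,"wy":0,"wz":0},{"claw":40,"dx":0,"dy":0,"dz":-40,"wx":0,"wy":0,"wz":0},{"claw":40,"dx":0,"dy":0,"dz":-80,"wx":0,"wy":0,"wz":0},{"claw":40,"dx":40,"dy":-30,"dz":-80,"wx":0,"wy":0,"wz":0},{"claw":40,"dx":80,"dy":-60,"dz":-80,"wx":0,"wy":0,"wz":0},{"claw":40,"dx":110,"dy":-100,"dz":-80,"wx":0,"wy":0,"wz":0},{"claw":40,"dx":110,"dy":-140,"dz":-80,"wx":0,"wy":0,"wz":0},{"claw":40,"dx":110,"dy":-180,"dz":-80,"wx":0,"wy":0,"wz":0},{"claw":40,"dx":110,"dy":-180,"dz":-80,"wx":0,"wy":0,"wz":0},{"claw":40,"dx":110,"dy":-180,"dz":-80,"wx":0,"wy":0,"wz":0}]'
python3 - <<'E'
from h import *
for n in("top","side"):
    d=shot(n);P=cloud(d);hsv=cv2.cvtColor(d["img"],cv2.COLOR_RGB2HSV)
    cv2.imwrite("pics/f_%s.png"%n,cv2.resize(d["img"][150:390,130:450,::-1],None,fx=2.4,fy=2.4))
    for nm,lo,hi in(("disc",119,131),("knob",143,155)):
        q=near(P,(450,166),42,lo,hi);print(n,nm,len(q),np.percentile(q[:,2],[5,50,95]).round(1),circ(q))
    q=near(P,(650,-109),36,95,112);print(n,"short",circ(q)); q=near(P,(414,-346),42,66,84);print(n,"tin",circ(q))
E
python3 sc.py 14 30
```

```text
time_s: 26.88
eef_pos: [452.7, 379.3, 383.2]
ee_rot: [-3.031, -0.822, 0.001]
ft_force: [1.0, -0.6, -0.4]
grip_width: 40.1
grasp_force: 0.0
top disc 625 [121.5 125.2 129. ] (448.8, 166.8, 32.1)
top knob 56 [144.2 146.9 151.1] (448.9, 166.6, 8.9)
top short (650.6, -108.2, 32.1)
top tin (414.4, -347.0, 31.7)
side disc 818 [124.  126.3 127.7] (450.4, 166.5, 32.7)
side knob 96 [143.9 147.5 149.2] (451.3, 167.1, 10.2)
side short (651.2, -108.7, 33.9)
side tin (418.2, -346.7, 33.8)
top 435 L [-56.2 -55.4 -54.2  56.   57.2  59.1] mid 0.9
top 435 W [-37.4 -27.9 -27.5  28.3  30.5  31.5] mid 1.3
side 990 L [-55.3 -55.1 -54.7  56.6  58.1  60.2] mid 1.5
side 990 W [-29.6 -27.7 -25.5  31.   31.6  32.7] mid 1.9
```

View pics/f_side.png

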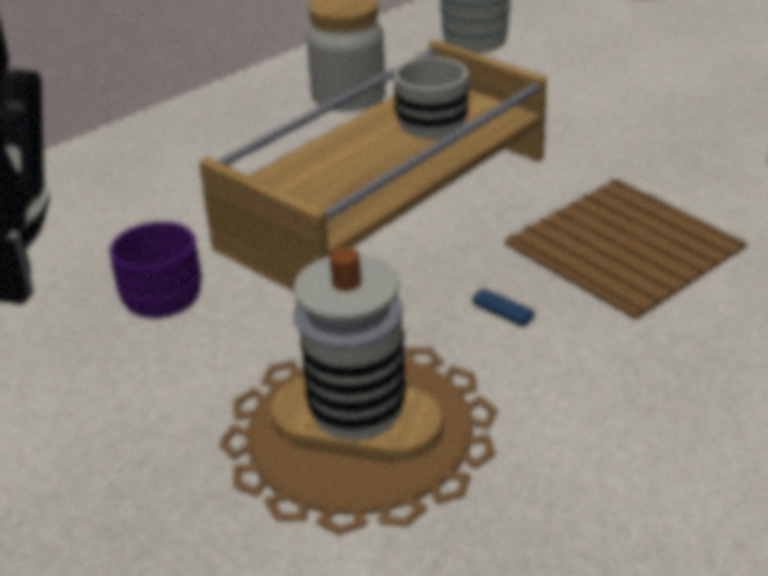

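View pics/f_top.png

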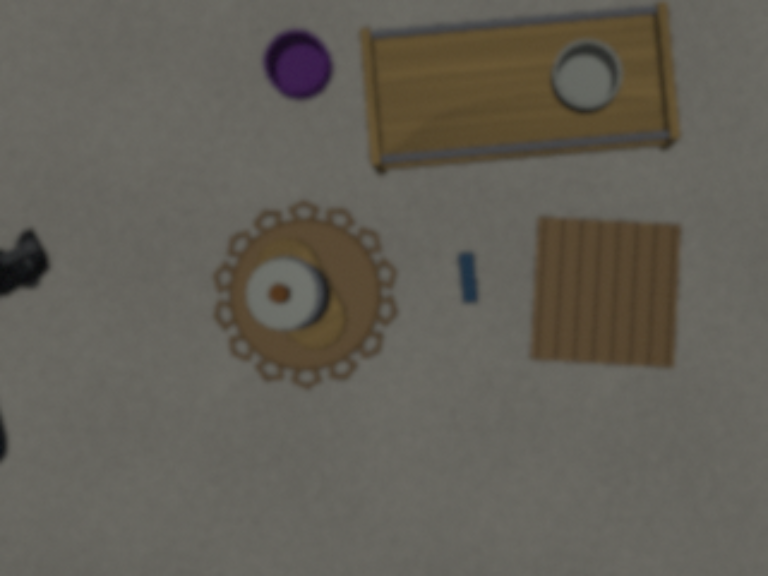

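The stack is complete and upright. The knob is at side-crop (345,268) and at z=147, as expected. The short cup and the tin have not moved and the arm is clear.

```bash
python3 -c "
from bench import manip
print(manip.finish_job())"
```

```text
the job is handed in; nothing more can be done
None
```

The job is handed in: saucer, tall cup, infuser and lid stand as one upright stack, about 4 mm or less off the mat's centre, finished in about 27 s, with the short cup and tea tin left where they stood.

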